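Load the bench-top glass kiln

TASK

The small glass kiln on the bench sags on its open side: first slide the wooden wedge under its lifting bar until the pointer on the chamber stands level with the line on the gauge post, and leave the wedge there. Then stand every lidded crucible upright on the bottom of the kiln's chamber, and last close the chamber with the cover plate: it is longer than the opening, so tilt it in end first and let it lie flat on the two ledges, with both of its ends under the steel lips. Do not disturb the bottle, the jar or the stack of glass.

Things in the scene. Friction and masses are not known exactly. Their poses are not given: they have to be found in the camera images.
- chamber: kiln chamber: grey and white open-topped box, 224 (x) x 162 (y) x 69 mm outside, 1.3 kg. Hinged to the fixed stand along its lower +y edge. Origin: middle of that edge, 24 mm above the bench, at the underside; x along the hinge, y out of the chamber, z up. Turns freely; its -y side starts sagged by 0.065 rad (bar and pointer 12 to 13 mm low), and drops back if not supported
- seat (a point): centre between the two ledges at the height of their tops (40 mm above the chamber's underside), axes as the chamber's: where the middle of the plate's underside belongs. The inside is 204 (x) x 146 (y) mm; each ledge is the top of a solid step, 40 mm wide, at an x end. The lips hang over the ledges
- lip (a point): middle of the inner upper edge of the steel lip at the -x end; an equal lip is at the +x end. Each reaches 26 mm inwards from the end wall over the ledge, is 7 mm thick, its top is the chamber's top and its underside is 22 mm above the ledge. Opening between the lips 152 (x) x 146 (y) mm; the y sides have none
- well (a point): centre of the bottom of the well between the ledges, 34 mm below the seat point, axes as the chamber's. The well is 124 (x) x 146 (y) mm; its bottom is the chamber's floor, 6 mm above the chamber's underside
- bar (a point): lowest point, at mid length, of the lifting bar: round steel, 10 mm thick, 140 mm long, parallel to the chamber's x, 25 mm out from its -y wall; free space under it and on under the chamber. The wedge is pushed in along the chamber's +y. The point is 12 mm above the bench when sagged, 24 mm when level. Lifting takes 6 to 10 N
- pointer (a point): tip of the thin steel pointer on the chamber's -y side, 100 mm to +x of the chamber's middle, 9 mm farther out than the bar (bar point)
- mark (a point): the dark line on the fixed gauge post (12 x 8 mm, 88 mm high) just beyond the pointer's tip; 70 mm above the bench. The pointer is to come to this height
- wedge: wooden wedge 130 mm long, 30 mm wide, lying flat on the bench, 90 g. Origin: middle of its underside; x towards the thin toe, z up. Toe at x = +65 mm, 6 mm thick; the top rises evenly to 26 mm thick at x = -20 mm (20 mm in 85 mm); from x = -20 to -65 mm is the heel, a block 34 mm high
- wedge_grip (a point): point inside the wedge's heel, 42.5 mm behind the origin, on the centre line, 22 mm above the underside; grip it across the 30 mm width (the wedge's y)
- plate: grey ceramic cover plate, 170 mm (x) by 130 mm (y) by 6 mm thick, 0.4 kg, lying flat on the bench, with a steel grip rib standing on its middle: 12 mm (x) by 50 mm (y), 36 mm high. Origin: centre of its underside; z up. Either x end may go in first; it may be turned by half a turn
- rib_top (a point): centre of the top of the plate's grip rib, 42 mm above the plate's underside
- crucible1: white lidded ceramic crucible: round body 40 mm in diameter and 15 mm high, on top of it a centred round knob 14 mm in diameter and 15 mm high (30 mm in all), 90 g. Origin: centre of its underside; z up through the knob. It stands on the bench; may be absent (2 to 4 are there)
- crucible2: white lidded ceramic crucible: round body 40 mm in diameter and 15 mm high, on top of it a centred round knob 14 mm in diameter and 15 mm high (30 mm in all), 90 g. Origin: centre of its underside; z up through the knob. It stands on the bench; may be absent (2 to 4 are there)
- crucible3: white lidded ceramic crucible: round body 40 mm in diameter and 15 mm high, on top of it a centred round knob 14 mm in diameter and 15 mm high (30 mm in all), 90 g. Origin: centre of its underside; z up through the knob. It stands on the bench; may be absent (2 to 4 are there)
- crucible4: white lidded ceramic crucible: round body 40 mm in diameter and 15 mm high, on top of it a centred round knob 14 mm in diameter and 15 mm high (30 mm in all), 90 g. Origin: centre of its underside; z up through the knob. It stands on the bench; may be absent (2 to 4 are there)
- oil_bottle: bystander: amber bottle 52 mm in diameter, 140 mm high, origin at its underside
- frit_jar: bystander: glass jar 68 mm in diameter, 90 mm high, origin at its underside
- glass_stack: bystander: stack of three glass offcuts, about 120 x 90 x 12 mm, origin at its underside
There are look-alikes about, which are no part of the job. Several things have the shape of the wedge; the one meant has the colours described above.

How it is judged:
By the outcome, as a careful person would: the job done as asked, in the order asked, and still so for the second after the job is handed in, with the robot touching nothing.
Of crucible1, crucible2, crucible3, crucible4 only 2 to 4 are there at a start; the rules pass over those that are not, and their reading is None.
At some moment in a run one of crucible1, crucible2, crucible3, crucible4, plate may be knocked a few centimetres aside while the robot is not near it.
Once in a run the grip may slacken for a moment while it holds something.
It also fails if it takes over 210 s, if anything falls off the work surface, if the arm or the gripper's body presses on something with over 40 N, if the wrist force passes 120 N, or if a joint passes its speed limit or range.

ROBOT

A 6-joint arm with a two-finger parallel gripper is mounted at the origin on the work surface. World frame = base frame: x ahead of the robot, y to its left, z up, the work surface at z = 0. Lengths are in m, angles in rad, forces in N, time in s.
With the tool pointing down it reaches from about 0.25 to 0.8 m from the base axis. Payload 8.5 kg.
Tool frame: the origin (TCP) lies at the very end of the fingers, on their centre line; the grasp point (between the pads) lies 19 mm behind it (grasp_offset is the distance from the TCP to the grasp point, in m); z points along the fingers, y is the line along which they close (so a half turn about z gives the same grasp; the last joint's range is limited). The gripper opens to 85 mm and grips with 20 to 120 N. Pads are 22 mm wide; open, the fingers measure 114 mm over their backs; the gripper's body (76 mm by 85 mm) begins 54 mm behind the grasp point. The pads swing forward as they close: fully open they stand 13 mm farther back than shut.
Start: joints at [1.343, 0.238, -0.013, 1.319, 0, 1.571], TCP at [0.119, 0.511, 0.231] pointing down, gripper open.
Joint ranges: [-2.66, 2.66], [-1.03, 1.9], [-1.14, 1.46], [-1.82, 2.27], [-1.45, 1.34], [-3.14, 3.14]. Speed limits (rad/s): [2.22, 2.22, 2.79, 3.14, 3.14, 3.14].

INTERFACE

Orientations are given as a 3x3 rotation matrix whose columns are the frame's x, y, z axes.
In Python, from station import get_state, grab_frame, close_job, silhouettes, place_of, grasp_offset gives the robot as it stands.
- The arm moves only by the shell command python3 -m handwheel 'ROWS'. ROWS is JSON, a list of rows, each a list of 3 entries, a list of its own where there are three numbers: the opening, from -1 (shut) to 1 (fully open), then the shift along the tool's x, y, z scaled (see below), then the turn about the tool's z scaled (see below). In form: [[grip, [x, y, z], turn], ...]. A call has 1 to 10 rows; each row shifts and turns the commanded pose from where the row before left it, along the tool's axes as they then stand; what a row does not reach is not made up. The controller multiplies each number of a shift by 75 mm and each number of a turn by 90 degrees. A row lasts 1/12 s, in which the tool goes at most 41.7 mm and 7.16 degrees, less where a joint would pass 70% of its speed; a pose out of reach is approached as far as the arm can. A call with a number of a shift or a turn outside -1 to 1 is refused whole. A call with a gripper value outside its range is refused whole. The fingers move at their own pace and stop on an object; the grip force is fixed at half the most. Time passes only in rows, so rows that do not move let the fingers close. It gives the time, the measured TCP pose, the force, the opening and the grip force at its end, in the units of the state.
- get_state(): the state, without advancing time (a new reading comes with each control period).
- grab_frame(name): name is "side" or "top" or "wrist"; returns a dict with "image" (384x512x3 uint8, red, green, blue), "camera_matrix" (3x3 intrinsics, pixels), "dist_coeffs" ([k1, k2, p1, p2, k3] as OpenCV has them; the pictures are not rectified), "R" (3x3) and "t" (3): a world point X has camera coordinates R X + t. Camera axes: x right, y down, z forward; pixel columns grow to the right and rows downward; lengths in m; the calibration is good to about 2 mm. A picture is of the moment at which its call begins. There is no depth.
- close_job(): hands the job in; it is judged then, once.
Trained networks look in the newest picture that a camera, given by its name, has taken for a name from the list of things; names that differ only in an ending like _2 or _b are one class to them, and where a whole thing is asked for, a point or a joint stands for the part that bears it (a point fixed in the world has none). Each returns a list of dicts, best first, with "confidence" (0 to 1); they miss things now and then, are a little off and sometimes report something else, mostly with a low value. They report only what shows in the picture. A call takes as long as a camera call. They do not tell look-alikes from the thing itself.
- silhouettes(camera, target): "region" (384x512 bool, what is visible of it) and "centre" ([column, row] in pixels, amid what is visible of it).
- place_of(camera, target): "centre" ([column, row] in pixels: a listed point, or the origin of a listed thing).
The state is a dict: "time_s": time; "joint_pos": joint angles; "qd": joint speeds; "tau": joint torques, N m; "eef_pos": TCP position; "orientation": TCP orientation; "wrist_force": force on the tool from outside, world axes, zero at the start; "moment": the same for the moment, N m; "width": finger opening in m; "finger_force": force on a finger pad.
Only numpy, scipy, OpenCV 4.12 (cv2) and the standard library are available. Lean on these libraries where they do the work, as an engineer would, in place of code of your own. Each camera call takes 0.05 s, during which the arm holds its last target. There are 200 camera calls.

## Working session

There is one attempt and no reset: what is moved stays moved. The work goes in short steps, Python scripts to look and compute and a shell command to move; the robot and the scene stay as the last step left them, time stands still between calls to the robot, and variables do not carry over. Pictures are saved under pics/ and viewed, at most 14 in all, crops included, and the job is handed in when it is done.

```bash
ls; mkdir -p pics; python3 - <<'E'
from station import *
import cv2
s=get_state();print({k:s[k] for k in ('time_s','eef_pos','orientation','width')},grasp_offset)
for n in ("side","top"):
    f=grab_frame(n);print(n,f["camera_matrix"],f["dist_coeffs"],f["R"],f["t"])
    cv2.imwrite(f"pics/{n}0.png",cv2.resize(f["image"][:,:,::-1],(800,600)))
E
```

```text
pics
{'time_s': 0.0, 'eef_pos': array([0.11846399, 0.51102533, 0.23067047]), 'orientation': array([[-9.74169795e-01,  2.25816522e-01, -3.28886938e-04],
       [ 2.25816761e-01,  9.74168746e-01, -1.42979219e-03],
       [-2.47932400e-06, -1.46712855e-03, -9.99998924e-01]]), 'width': 0.08562693460883894} 0.0187
side [[451.93898466   0.         253.3599552 ]
 [  0.         451.93898466 193.43673579]
 [  0.           0.           1.        ]] [-0.01136303  0.          0.          0.          0.        ] [[ 0.90077516 -0.43415898  0.01049277]
 [-0.27873431 -0.5964968  -0.75266111]
 [ 0.33303349  0.67505373 -0.6583245 ]] [-0.4939198   0.27296346  0.91806032]
top [[455.84707878   0.         255.13076413]
 [  0.         455.84707878 190.17957308]
 [  0.           0.           1.        ]] [-0.1082371  0.         0.         0.         0.       ] [[-2.61332651e-03 -9.99996015e-01 -1.06774448e-03]
 [-9.96219359e-01  2.69617113e-03 -8.68315623e-02]
 [ 8.68340951e-02  8.36788500e-04 -9.96222435e-01]] [0.07705892 0.57926493 1.43360967]
```

View pics/top0.png

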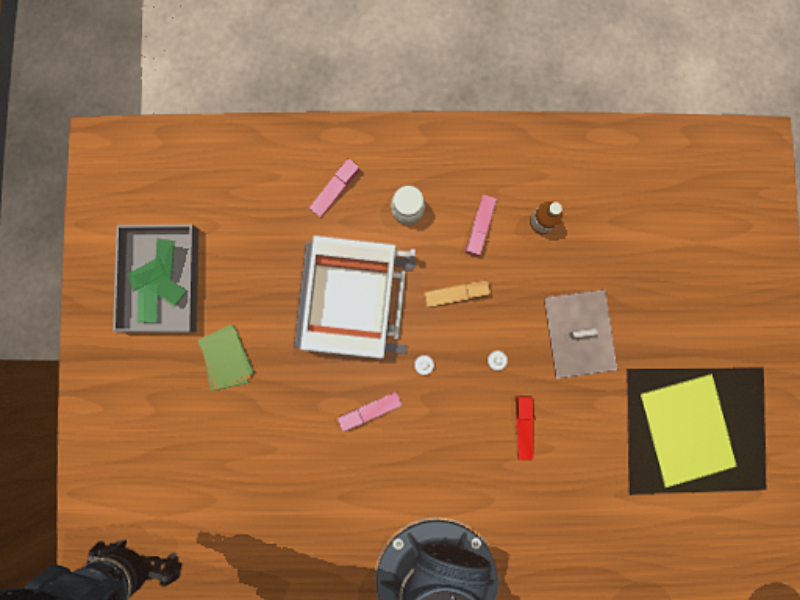

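View pics/side0.png

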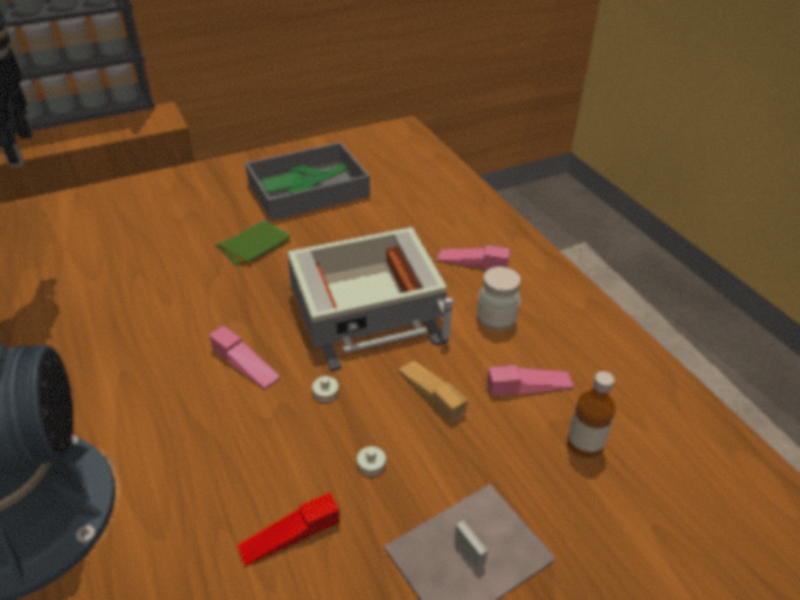

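```bash
cat > h.py <<'E'
from station import *
import numpy as np, cv2
names=["chamber","seat","lip","well","bar","pointer","mark","wedge","wedge_grip","plate","rib_top","crucible1","oil_bottle","frit_jar","glass_stack"]
def ray(f,px):
    u=cv2.undistortPoints(np.array([[px]],float),f["camera_matrix"],np.array(f["dist_coeffs"]))[0,0]
    R,t=np.array(f["R"]),np.array(f["t"]); return -R.T@t, R.T@np.array([u[0],u[1],1])
def at_z(f,px,z):
    o,d=ray(f,px); return o+d*(z-o[2])/d[2]
def tri(fa,pa,fb,pb):
    (o1,d1),(o2,d2)=ray(fa,pa),ray(fb,pb)
    s=np.linalg.lstsq(np.c_[d1,-d2],o2-o1,rcond=None)[0]
    a,b=o1+s[0]*d1,o2+s[1]*d2; return (a+b)/2,np.linalg.norm(a-b)
def proj(f,X):
    return cv2.projectPoints(np.array([X],float),cv2.Rodrigues(np.array(f["R"]))[0],np.array(f["t"]),f["camera_matrix"],np.array(f["dist_coeffs"]))[0][0,0]
E
python3 - <<'E'
from h import *
for c in ("top","side"):
    f=grab_frame(c)
    for n in names:
        print(c,n,[(np.round(d["centre"],1).tolist(),round(float(d["confidence"]),2),at_z(f,d["centre"],0).round(3)[:2].tolist()) for d in place_of(c,n)])
E
```

```text
top chamber [([202.3, 189.7], 0.82, [0.584, 0.248])]
top seat [([222.0, 190.8], 0.92, [0.58, 0.183]), ([273.0, 231.1], 0.2, [0.449, 0.018]), ([220.5, 214.3], 0.17, [0.503, 0.188]), ([263.1, 162.8], 0.17, [0.672, 0.049])]
top lip [([219.8, 211.9], 0.61, [0.511, 0.19])]
top well [([224.5, 187.9], 0.81, [0.589, 0.175])]
top bar [([253.9, 194.3], 0.8, [0.568, 0.08])]
top pointer [([263.7, 162.9], 0.8, [0.671, 0.047])]
top mark [([262.5, 164.7], 0.79, [0.665, 0.051]), ([348.2, 142.3], 0.65, [0.74, -0.232]), ([252.9, 197.2], 0.43, [0.559, 0.083])]
top wedge [([336.1, 272.9], 0.84, [0.313, -0.185]), ([292.6, 189.0], 0.7, [0.585, -0.047]), ([216.1, 120.8], 0.61, [0.813, 0.204]), ([236.9, 263.8], 0.55, [0.344, 0.135]), ([309.7, 142.1], 0.54, [0.74, -0.105])]
top wedge_grip [([224.2, 268.5], 0.86, [0.329, 0.176]), ([220.3, 109.0], 0.76, [0.853, 0.191]), ([302.6, 186.5], 0.71, [0.593, -0.079]), ([308.5, 152.6], 0.7, [0.705, -0.1]), ([332.7, 263.9], 0.57, [0.342, -0.174])]
top plate [([373.2, 212.3], 0.78, [0.508, -0.31])]
top rib_top [([373.2, 212.9], 0.63, [0.506, -0.31])]
top crucible1 [([313
[... 1356 characters left out ...]
), ([203.2, 326.8], 0.68, [0.354, -0.166]), ([317.7, 165.1], 0.61, [0.855, 0.198]), ([283.2, 197.0], 0.53, [0.695, 0.117])]
side plate [([297.4, 354.3], 0.78, [0.498, -0.302]), ([289.4, 256.9], 0.25, [0.606, -0.077])]
side rib_top [([301.8, 342.2], 0.77, [0.519, -0.283]), ([237.7, 297.0], 0.69, [0.448, -0.129])]
side crucible1 [([235.9, 296.6], 0.55, [0.445, -0.126]), ([206.2, 249.0], 0.55, [0.437, 0.03])]
side oil_bottle [([299.7, 355.1], 0.6, [0.502, -0.305]), ([208.3, 249.8], 0.32, [0.441, 0.025])]
side frit_jar [([302.1, 341.0], 0.71, [0.521, -0.281]), ([319.1, 200.6], 0.64, [0.775, 0.063])]
side glass_stack [([162.9, 157.2], 0.96, [0.453, 0.429]), ([317.1, 205.3], 0.61, [0.761, 0.049])]
```

The pictures show a tan wooden wedge with its heel at top (490,288) and toe at (425,299). The look-alikes are pink at (335,188), (481,225) and (370,411), red at (525,428), and green ones in the tray at (158,280). Two crucibles stand at (424,365) and (497,360). The plate is at (581,334) and the chamber at (350,297), with its bar on the right.

```bash
cat >> h.py <<'E'
from scipy.optimize import least_squares
P={"seat":(0,-.081,.040),"well":(0,-.081,.006),"lip":(-.076,-.081,.069),"bar":(0,-.187,0),"pointer":(.1,-.196,.046),"chamber":(0,0,0)}
def cpt(p,q):
    x,y,yaw,sag=p; c,s=np.cos(yaw),np.sin(yaw)
    a,b=np.cos(sag),np.sin(sag); v=np.array([q[0],q[1]*a-q[2]*b,q[1]*b+q[2]*a])
    return np.array([x+c*v[0]-s*v[1],y+s*v[0]+c*v[1],.024+v[2]])
def fitchamber(obs,sag=None):
    g=lambda p:(*p[:3],p[3] if sag is None else sag)
    r=lambda p:np.concatenate([proj(f,cpt(g(p),P[n]))-px for f,n,px in obs])
    s=least_squares(r,[.58,.25,0,.065],loss="soft_l1"); return g(s.x),r(s.x).reshape(-1,2)
def best(c,n): 
    d=place_of(c,n); return d[0]["centre"] if d else None
E
python3 - <<'E'
from h import *
F={c:grab_frame(c) for c in("top","side")}
obs=[(F[c],n,np.array(best(c,n))) for c in F for n in P]
p,r=fitchamber(obs,.065);print(np.round(p,4));print(r.round(1).tolist())
np.save("chamber.npy",p)
for n in("wedge_grip","wedge","rib_top","plate","crucible1"):
    A,B=place_of("top",n),place_of("side",n)
    for a in A:
        for b in B:
            X,e=tri(F["top"],a["centre"],F["side"],b["centre"])
            if e<.012 and -.02<X[2]<.06: print(n,X.round(4),round(e,4))
im=F["top"]["image"][90:300,190:420,::-1]
cv2.imwrite("pics/crop_wedge.png",cv2.resize(im,(690,630)[:2] if 0 else (657,600)))
E
```

```text
Traceback (most recent call last):
  File "h.py", line 24, in fitchamber
    s=least_squares(r,[.58,.25,0,.065],loss="soft_l1"); return g(s.x),r(s.x).reshape(-1,2)
  File "h.py", line 23, in <lambda>
    r=lambda p:np.concatenate([proj(f,cpt(g(p),P[n]))-px for f,n,px in obs])
                               ~~~~~~~~~~~~~~~~~~~~~~^~~
TypeError: unsupported operand type(s) for -: 'float' and 'NoneType'
```

```bash
cat >> h.py <<'E'
def chobs(F): 
    o=[(F[c],n,best(c,n)) for c in F for n in P]
    return [(f,n,np.array(b)) for f,n,b in o if b is not None]
E
python3 - <<'E'
from h import *
F={c:grab_frame(c) for c in("top","side")}
obs=chobs(F)
p,r=fitchamber(obs,.065);print(np.round(p,4));print([(o[1],x) for o,x in zip(obs,r.round(1).tolist())])
np.save("chamber.npy",p)
for n in("wedge_grip","wedge","rib_top","plate","crucible1"):
    A,B=place_of("top",n),place_of("side",n)
    for a in A:
        for b in B:
            X,e=tri(F["top"],a["centre"],F["side"],b["centre"])
            if e<.012 and -.02<X[2]<.06: print(n,X.round(4),round(e,4))
im=F["top"]["image"][90:300,190:420,::-1]
cv2.imwrite("pics/crop_wedge.png",cv2.resize(im,(657,600)))
E
```

```text
[ 0.5843  0.2564 -0.1106  0.065 ]
[('seat', [0.2, -1.9]), ('well', [-0.8, 2.9]), ('lip', [0.9, 2.5]), ('bar', [2.0, 1.9]), ('pointer', [-1.4, -1.4]), ('chamber', [-2.3, -2.1]), ('seat', [-0.2, 0.3]), ('well', [1.5, -0.7]), ('lip', [2.9, -0.0]), ('bar', [0.3, 1.0]), ('pointer', [-1.5, 2.4]), ('chamber', [-1.1, -2.0])]
wedge_grip [ 0.3483 -0.1788  0.0254] 0.0093
wedge_grip [ 0.5979 -0.0776  0.0093] 0.0084
wedge_grip [0.3235 0.1742 0.0089] 0.0052
wedge_grip [ 0.6962 -0.0882  0.0172] 0.0045
wedge_grip [0.8505 0.1874 0.0183] 0.0019
wedge [ 0.7446 -0.091  -0.0056] 0.0021
wedge [ 0.5899 -0.0413 -0.0009] 0.0008
wedge [0.3475 0.1287 0.0115] 0.0034
wedge [ 0.3136 -0.1871 -0.003 ] 0.0095
wedge [0.8095 0.2002 0.0122] 0.0041
rib_top [ 0.502  -0.3016  0.0465] 0.0017
plate [ 0.503  -0.3068  0.0067] 0.0029
crucible1 [0.4367 0.0221 0.0069] 0.003
crucible1 [ 0.4488 -0.119  -0.0113] 0.0012
```

View pics/crop_wedge.png

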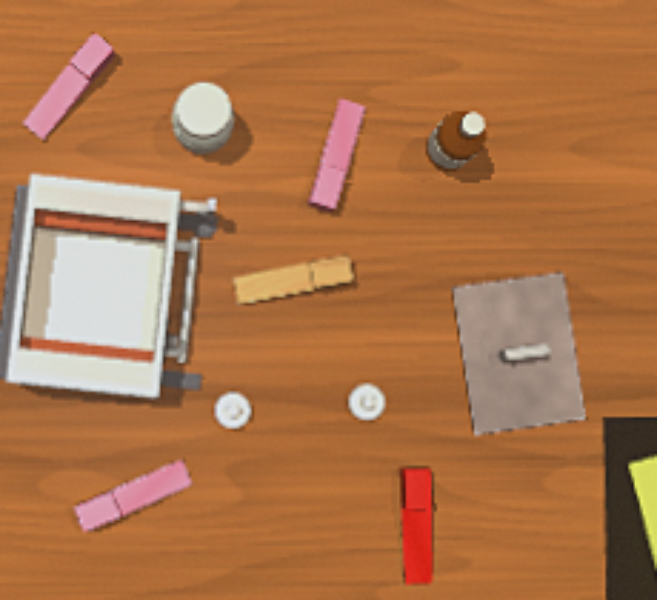

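The tan wooden wedge at crop (293,280) is the one wanted: the pink, red and green ones are decoys. Next I move above it for a wrist view.

```bash
python3 -m handwheel '[[1,[-0.439,-0.326,-0.06],0],[1,[-0.439,-0.326,-0.06],0],[1,[-0.439,-0.326,-0.06],0],[1,[-0.439,-0.326,-0.06],0],[1,[-0.439,-0.326,-0.06],0],[1,[-0.439,-0.326,-0.06],0],[1,[-0.439,-0.326,-0.06],0],[1,[-0.439,-0.326,-0.06],0],[1,[-0.439,-0.326,-0.06],0],[1,[-0.439,-0.326,-0.06],0]]'; python3 -m handwheel '[[1,[-0.439,-0.326,-0.06],0],[1,[-0.439,-0.326,-0.06],0],[1,[-0.439,-0.326,-0.06],0],[1,[-0.439,-0.326,-0.06],0],[1,[-0.439,-0.326,-0.06],0],[1,[-0.439,-0.326,-0.06],0],[1,[-0.439,-0.326,-0.06],0]]'; python3 -m handwheel '[[1,[0,0,0],0.077],[1,[0,0,0],0.077],[1,[0,0,0],0.077],[1,[0,0,0],0.077],[1,[0,0,0],0.077],[1,[0,0,0],0.077],[1,[0,0,0],0.077],[1,[0,0,0],0.077],[1,[0,0,0],0.077],[1,[0,0,0],0.077]]'
```

```text
time_s: 4.43
eef_pos: [0.385, 0.197, 0.2768]
orientation: [[-0.974, 0.226, 0.001], [0.226, 0.974, 0.0], [-0.001, 0.001, -1.0]]
wrist_force: [0.7, -0.3, 0.3]
width: 0.0853
finger_force: 0.0
time_s: 5.02
eef_pos: [0.5709, -0.0219, 0.3081]
orientation: [[-0.974, 0.226, 0.0], [0.226, 0.974, -0.0], [-0.0, 0.0, -1.0]]
wrist_force: [0.6, 1.0, 0.6]
width: 0.0853
finger_force: 0.0
time_s: 5.85
eef_pos: [0.5699, -0.0199, 0.3078]
orientation: [[-0.127, 0.992, -0.0], [0.992, 0.127, -0.0], [-0.0, -0.0, -1.0]]
wrist_force: [-0.3, -0.8, 0.2]
width: 0.0853
finger_force: 0.0
```

```bash
python3 - <<'E'
from h import *
s=get_state();print(s["eef_pos"].round(4),s["orientation"].round(3).tolist(),s["joint_pos"].round(3))
f=grab_frame("wrist");print(f["camera_matrix"],(-np.array(f["R"]).T@f["t"]).round(3))
cv2.imwrite("pics/w1.png",f["image"][:,:,::-1])
for n in names:
    print(n,[(np.round(d["centre"],1).tolist(),round(float(d["confidence"]),2),at_z(f,d["centre"],0).round(3)[:2].tolist()) for d in place_of("wrist",n)])
E
```

```text
[ 0.5699 -0.0199  0.3078] [[-0.127, 0.992, -0.0], [0.992, 0.127, -0.0], [-0.0, -0.0, -1.0]] [-0.035  0.308  0.277  1.54  -0.     1.408]
[[325.76381822   0.         252.41025117]
 [  0.         325.76381822 192.27548681]
 [  0.           0.           1.        ]] [0.561 0.064 0.45 ]
chamber []
seat []
lip []
well [([191.7, 304.9], 0.17, [0.505, -0.302])]
bar [([257.6, 67.9], 0.67, [0.565, 0.08])]
pointer [([339.8, 109.0], 0.81, [0.682, 0.042])]
mark [([341.7, 101.0], 0.83, [0.683, 0.053]), ([162.1, 205.3], 0.43, [0.45, -0.128])]
wedge [([75.2, 228.8], 0.83, [0.316, -0.185]), ([354.4, 209.6], 0.74, [0.735, -0.099]), ([262.3, 159.4], 0.61, [0.588, -0.04])]
wedge_grip [([331.0, 198.1], 0.82, [0.697, -0.085]), ([495.3, 13.7], 0.77, [0.857, 0.188]), ([263.8, 196.2], 0.69, [0.598, -0.095]), ([89.8, 236.3], 0.64, [0.339, -0.195])]
plate [([192.4, 305.4], 0.6, [0.506, -0.303])]
rib_top [([187.0, 324.6], 0.97, [0.499, -0.344])]
crucible1 [([160.9, 204.2], 0.72, [0.448, -0.127]), ([162.8, 102.5], 0.6, [0.445, 0.021]), ([263.1, 196.8], 0.28, [0.597, -0.096])]
oil_bottle [([339.7, 283.2], 0.93, [0.742, -0.228])]
frit_jar [([405.7, 104.9], 0.66, [0.771, 0.06]), ([263.8, 196.8], 0.6, [0.598, -0.096])]
glass_stack []
```

View pics/w1.png

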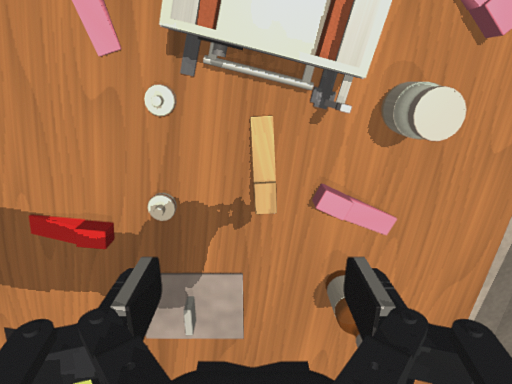

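```bash
python3 - <<'E'
from h import *
f=grab_frame("wrist")
A=at_z(f,(261.5,116),0.003);B=at_z(f,(266,213.5),.034);C=at_z(f,(265,182.5),.034)
print("toe",A.round(4),"heelend",B.round(4),"step",C.round(4),np.linalg.norm((A-B)[:2]),np.degrees(np.arctan2(*(A-B)[[1,0]])))
print("bar ends",at_z(f,(206,62),.022).round(4),at_z(f,(310,86),.022).round(4))
F={c:grab_frame(c) for c in("top","side","wrist")}
obs=chobs(F)
p,r=fitchamber(obs,.065);print(np.round(p,4));print([(o[1],x) for o,x in zip(obs,r.round(1).tolist())])
for q in("bar","pointer","seat","lip"): print(q,cpt(p,P[q]).round(4))
s=silhouettes("wrist","wedge")
for d in s:
    if abs(d["centre"][0]-262)<15:
        m=d["region"].astype(np.uint8);print(cv2.minAreaRect(cv2.findNonZero(m)),m.sum())
im=f["image"][40:230,150:370,::-1];cv2.imwrite("pics/w1c.png",cv2.resize(im,None,fx=3,fy=3,interpolation=cv2.INTER_CUBIC))
E
```

```text
toe [0.5783 0.0197 0.003 ] heelend [ 0.6021 -0.1074  0.034 ] step [ 0.5942 -0.0631  0.034 ] 0.12927530714856886 100.59249963180854
bar ends [0.5005 0.0774 0.022 ] [0.6327 0.0667 0.022 ]
[ 0.5871  0.2552 -0.0991  0.065 ]
[('seat', [-0.3, -1.8]), ('well', [-0.9, 2.7]), ('lip', [-0.2, 1.9]), ('bar', [5.0, -2.8]), ('pointer', [0.1, -3.1]), ('chamber', [-0.4, 3.1]), ('seat', [0.8, -3.2]), ('well', [3.0, -1.0]), ('lip', [4.8, -0.0]), ('bar', [-0.9, 1.5]), ('pointer', [0.5, -2.4]), ('chamber', [2.3, 1.1]), ('seat', [-54.2, -309.2]), ('pointer', [-0.3, 1.7])]
bar [0.5687 0.0695 0.0119]
pointer [0.667  0.0477 0.0572]
seat [0.5789 0.1722 0.0587]
lip [0.5031 0.1778 0.0876]
((263.648193359375, 164.59922790527344), (97.66352844238281, 22.59260368347168), 86.93350982666016) 2110
```

View pics/w1c.png

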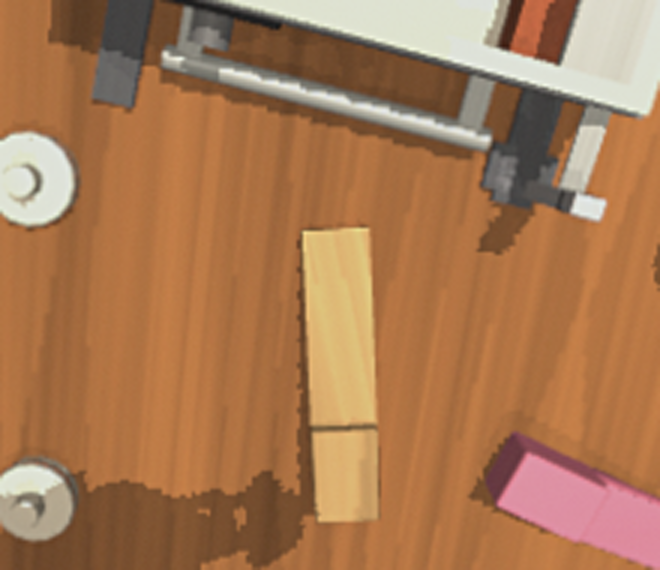

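The crop shows the wooden wedge from toe (336,230) to heel end (347,520), with the bar running from (165,58) to (488,143). I'm going down to the heel.

```bash
python3 -m handwheel '[[1,[0,0,0],-0.037],[1,[-0.466,0.103,0],0],[1,[-0.466,0.103,0],0],[1,[0,0,0.5],0],[1,[0,0,0.5],0],[1,[0,0,0.5],0],[1,[0,0,0.5],0],[1,[0,0,0.5],0],[1,[0,0,0.5],0],[1,[0,0,0],0]]'; python3 - <<'E'
from h import *
f=grab_frame("wrist");cv2.imwrite("pics/w2.png",f["image"][:,:,::-1])
E
```

```text
time_s: 8.63
eef_pos: [0.5939, -0.085, 0.076]
orientation: [[-0.19, 0.982, -0.011], [0.982, 0.19, 0.001], [0.003, -0.01, -1.0]]
wrist_force: [-2.4, -0.9, 0.6]
width: 0.0854
finger_force: 0.0
```

View pics/w2.png

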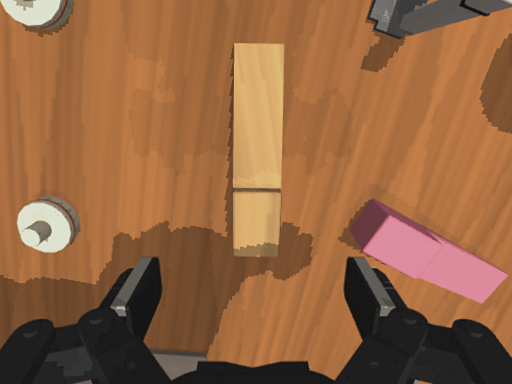

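The wedge is centred between the fingers (column 257 against 253). Lower and grip.

```bash
python3 -m handwheel '[[1,[0,0,0.31],0],[1,[0,0,0.31],0],[1,[0,0,0.31],0],[1,[0,0,0],0],[-1,[0,0,0],0],[-1,[0,0,0],0],[-1,[0,0,0],0],[-1,[0,0,0],0],[-1,[0,0,0],0],[-1,[0,0,0],0]]';python3 -m handwheel '[[-1,[0,0,0],0],[-1,[0,0,0],0],[-1,[0,0,0],0]]'; python3 - <<'E'
from h import *
f=grab_frame("wrist");cv2.imwrite("pics/w3.png",f["image"][:,:,::-1])
F={"top":grab_frame("top"),"side":grab_frame("side")}
p,r=fitchamber(chobs(F),.065);print(np.round(p,4),cpt(p,P["bar"]).round(4))
E
```

```text
time_s: 9.52
eef_pos: [0.5995, -0.0858, 0.015]
orientation: [[-0.19, 0.982, 0.003], [0.982, 0.19, -0.001], [-0.001, 0.003, -1.0]]
wrist_force: [-0.1, 0.9, 9.0]
width: 0.0288
finger_force: 60.3
time_s: 9.77
eef_pos: [0.5995, -0.0858, 0.015]
orientation: [[-0.19, 0.982, 0.003], [0.982, 0.19, -0.001], [-0.001, 0.003, -1.0]]
wrist_force: [-0.6, -0.8, 8.6]
width: 0.0288
finger_force: 60.3
[ 0.5846  0.2525 -0.0932  0.065 ] [0.5672 0.0667 0.0119]
```

View pics/w3.png

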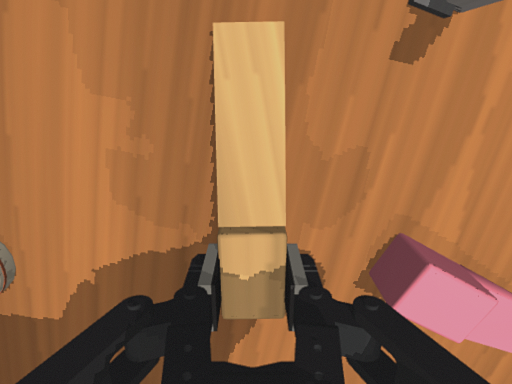

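The wedge is gripped (29 mm, 60 N), with the tips lightly on the bench. Next I ease the pressure, align with the chamber's y and line up in front of the bar.

```bash
python3 -m handwheel '[[-1,[0,0,-0.11],0],[-1,[0,0,0],0.061],[-1,[0,0,0],0.061],[-1,[0,0,0],0.061],[-1,[0.14,-0.31,0],0],[-1,[0.14,-0.31,0],0],[-1,[0,0,0],0],[-1,[0,0,0],0],[-1,[0,0,0],0]]'; python3 - <<'E'
from h import *
s=get_state();f=grab_frame("wrist");cv2.imwrite("pics/w4.png",f["image"][:,:,::-1])
E
```

```text
time_s: 11.27
eef_pos: [0.5551, -0.0604, 0.0222]
orientation: [[0.095, 0.995, 0.002], [0.995, -0.095, -0.0], [-0.0, 0.002, -1.0]]
wrist_force: [0.7, 0.1, -0.2]
width: 0.0289
finger_force: 59.3
```

View pics/w4.png

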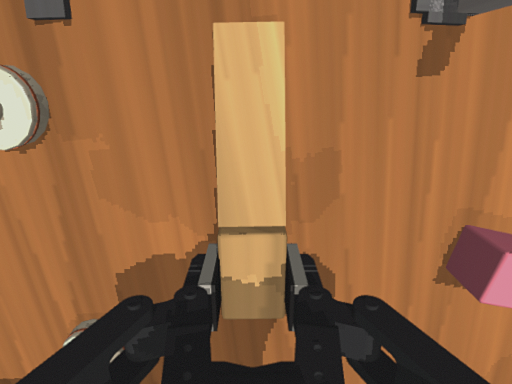

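```bash
python3 -m handwheel '[[-1,[0,0,0.05],0],[-1,[0,0,0.04],0],[-1,[0,0,0],0],[-1,[0,0,0],0]]'; python3 - <<'E'
from h import *
s=get_state();f=grab_frame("wrist")
for d in silhouettes("wrist","wedge")[:2]:
    m=d["region"];r,c=np.nonzero(m);print(d["confidence"],r.min(),r.max(),c.min(),c.max())
im=f["image"].astype(int)
col=im[:120,249];d=np.abs(np.diff(col.sum(1)));print(np.argsort(d)[-3:],np.sort(d)[-3:])
o=s["orientation"];e=s["eef_pos"]
for row in (20,22,24): 
    X=at_z(f,(249,row),.004);print(row,((X-e)@o).round(4))
X=at_z(f,(252,227),.034);print("step",((X-e)@o).round(4))
X=at_z(f,(252,318),.034);print("end",((X-e)@o).round(4))
E
```

```text
time_s: 11.65
eef_pos: [0.5551, -0.0606, 0.0147]
orientation: [[0.096, 0.995, 0.001], [0.995, -0.096, -0.0], [-0.0, 0.001, -1.0]]
wrist_force: [-0.1, -0.5, 3.0]
width: 0.0285
finger_force: 59.4
0.73 231 315 453 511
0.71 22 319 214 287
[22 20 21] [ 10  15 166]
20 [ 0.1091 -0.      0.0107]
22 [ 0.1083 -0.      0.0107]
24 [ 0.1075 -0.      0.0107]
step [ 0.0266  0.0013 -0.0193]
end [-0.0201  0.0013 -0.0193]
```

```bash
python3 -m handwheel '[[-1,[0.2,0,0],0],[-1,[0.2,0,0],0],[-1,[0.15,0,0],0],[-1,[0.15,0,0],0],[-1,[0.1,0,0],0],[-1,[0.1,0,0],0],[-1,[0.1,0,0],0],[-1,[0,0,0],0]]'; python3 -m handwheel '[[-1,[0.06,0,0],0],[-1,[0.06,0,0],0],[-1,[0.06,0,0],0],[-1,[0.06,0,0],0],[-1,[0,0,0],0],[-1,[0,0,0],0]]'; python3 - <<'E'
from h import *
s=get_state();o=s["orientation"];e=s["eef_pos"]
F={c:grab_frame(c) for c in("top","side")}
for c in F:
  for n in("pointer","mark","bar"): print(c,n,[(np.round(d["centre"],1).tolist(),round(float(d["confidence"]),2)) for d in place_of(c,n)[:2]])
cv2.imwrite("pics/s2.png",cv2.resize(F["side"]["image"][150:240,180:320,::-1],(798,513),interpolation=cv2.INTER_CUBIC))
E
```

```text
time_s: 12.42
eef_pos: [0.5616, 0.0133, 0.0147]
orientation: [[0.097, 0.995, 0.0], [0.995, -0.097, -0.004], [-0.004, 0.001, -1.0]]
wrist_force: [-0.8, -7.5, 6.3]
width: 0.0288
finger_force: 59.8
time_s: 12.92
eef_pos: [0.5632, 0.0304, 0.0147]
orientation: [[0.097, 0.995, 0.0], [0.995, -0.097, -0.004], [-0.004, 0.0, -1.0]]
wrist_force: [-0.9, -10.1, 6.3]
width: 0.0288
finger_force: 59.8
top pointer [([264.6, 163.1], 0.82), ([316.1, 231.8], 0.63)]
top mark [([261.3, 161.4], 0.62), ([371.4, 213.4], 0.23)]
top bar [([257.0, 194.6], 0.66), ([217.7, 213.5], 0.17)]
side pointer [([286.0, 195.1], 0.85), ([319.8, 202.6], 0.45)]
side mark [([283.3, 199.7], 0.75)]
side bar [([247.2, 214.2], 0.94), ([284.9, 196.8], 0.52)]
```

View pics/s2.png

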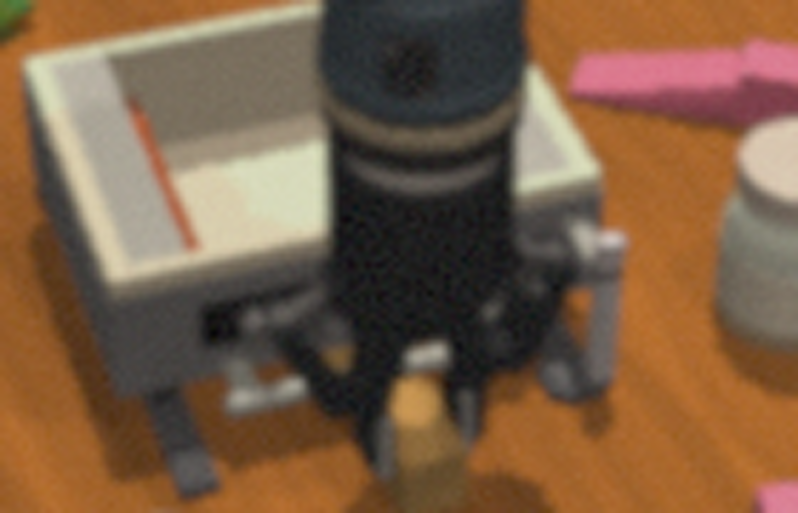

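```bash
python3 -m handwheel '[[-1,[0.04,0,0],0],[-1,[0.03,0,0],0],[-1,[0,0,0],0],[-1,[0,0,0],0]]'; python3 - <<'E'
from h import *
f=grab_frame("wrist");cv2.imwrite("pics/w5.png",cv2.resize(f["image"][100:340,150:400,::-1],(625,600),interpolation=cv2.INTER_CUBIC))
E
```

```text
time_s: 13.65
eef_pos: [0.5636, 0.0352, 0.0147]
orientation: [[0.098, 0.995, -0.0], [0.995, -0.098, -0.005], [-0.005, 0.0, -1.0]]
wrist_force: [-2.2, -12.6, 5.8]
width: 0.0286
finger_force: 59.9
```

View pics/w5.png

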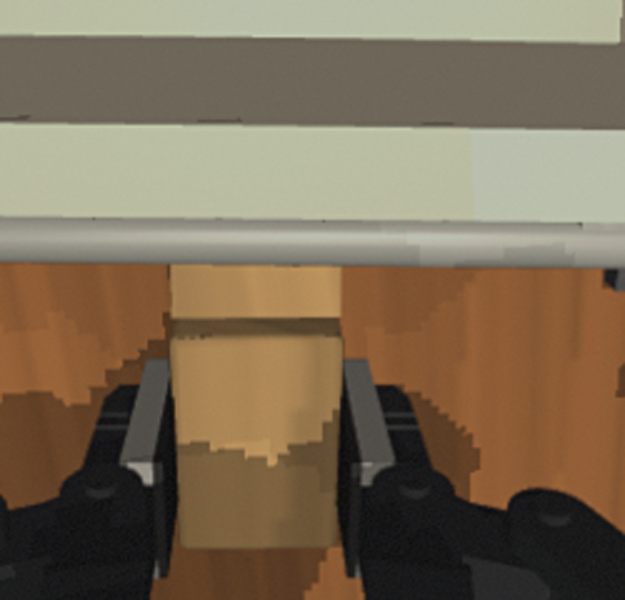

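```bash
cat > gap.py <<'E'
from h import *
from scipy.optimize import brentq
def gap(f,o,e,rbar,rst,rsb,rend,col=252):
    tx=lambda px,z:((at_z(f,px,z)-e)@o)[0]*1000
    a,b,c=tx((col,rst),.034),tx((col,rsb),.026),tx((col,rend),.034)
    xs=(a+b)/2; xs2=(xs+c+45)/2
    O,D=ray(f,(col,rbar)); O=(O-e)@o; D=D@o
    o2=np.array([O[0],-O[2]+e[2]])*1000; d=np.array([D[0],-D[2]]); d/=np.linalg.norm(d)
    def g(xb):
        zb=26-(xb-xs)*20/85+5.137; v=np.array([xb,zb])-o2
        return (d[0]*v[1]-d[1]*v[0])
    for s in (5,-5):
        try: xb=brentq(lambda x:g(x)-s,xs-20,xs+80); print("sign",s,"xb-xs",round(xb-xs,2),"barlow z",round(26-(xb-xs)*20/85+.137,2))
        except ValueError as ex: print(s,ex)
    print("step top/bot,end",round(a,2),round(b,2),round(c,2))
E
python3 - <<'E'
from gap import *
s=get_state();f=grab_frame("wrist")
im=f["image"].astype(int)[190:330,225:275].mean(1).sum(1);d=np.diff(im)
print([(190+i,int(d[i])) for i in range(len(d)) if abs(d[i])>18])
gap(f,s["orientation"],s["eef_pos"],206,234.8,227.2,318.8)
E
```

```text
[(190, 20), (191, 48), (192, 45), (196, -34), (197, -36), (198, -20), (202, -19), (203, -29), (204, -21), (205, 42), (206, 46), (225, -26), (226, -123), (227, -49), (233, 46), (234, 55), (235, 38), (276, -20), (279, -18), (318, -47), (319, -29)]
sign 5 xb-xs 15.84 barlow z 22.41
sign -5 xb-xs 6.0 barlow z 24.73
step top/bot,end 23.08 22.82 -20.61
```

```bash
python3 -m handwheel '[[-1,[0.04,0,0],0],[-1,[0.045,0,0],0],[-1,[0,0,0],0],[-1,[0,0,0],0]]'; python3 - <<'E'
from gap import *
s=get_state();f=grab_frame("wrist")
im=f["image"].astype(int)[190:330,225:275].mean(1).sum(1);d=np.diff(im)
print([(190+i,int(d[i])) for i in range(len(d)) if abs(d[i])>18])
for rb in (217,218,219,220,221): gap(f,s["orientation"],s["eef_pos"],rb,234.8,227.2,318.8)
E
```

```text
time_s: 14.08
eef_pos: [0.5642, 0.0416, 0.0147]
orientation: [[0.098, 0.995, -0.0], [0.995, -0.098, -0.004], [-0.004, 0.0, -1.0]]
wrist_force: [-1.2, -12.3, 7.1]
width: 0.0291
finger_force: 59.9
[(214, -42), (215, -73), (216, -18), (218, -22), (219, -32), (221, 65), (225, -25), (226, -122), (227, -48), (233, 45), (234, 53), (235, 39), (276, -19), (277, -21), (318, -46), (319, -29)]
sign 5 xb-xs 11.26 barlow z 23.49
sign -5 xb-xs 1.37 barlow z 25.81
step top/bot,end 23.09 22.82 -20.6
sign 5 xb-xs 10.84 barlow z 23.59
sign -5 xb-xs 0.95 barlow z 25.91
step top/bot,end 23.09 22.82 -20.6
sign 5 xb-xs 10.43 barlow z 23.68
sign -5 xb-xs 0.52 barlow z 26.01
step top/bot,end 23.09 22.82 -20.6
sign 5 xb-xs 10.01 barlow z 23.78
sign -5 xb-xs 0.1 barlow z 26.11
step top/bot,end 23.09 22.82 -20.6
sign 5 xb-xs 9.59 barlow z 23.88
sign -5 xb-xs -0.32 barlow z 26.21
step top/bot,end 23.09 22.82 -20.6
```

```bash
python3 -m handwheel '[[-1,[0.01,0,0],0],[-1,[0,0,0],0],[-1,[0,0,0],0],[-0.3,[0,0,0],0],[-0.1,[0,0,0],0],[0,[0,0,0],0],[0.2,[0,0,0],0],[0.2,[0,0,0],0]]'; python3 - <<'E'
from gap import *
s=get_state();f=grab_frame("wrist")
im=f["image"].astype(int)[190:330,225:275].mean(1).sum(1);d=np.diff(im)
print([(190+i,int(d[i])) for i in range(len(d)) if abs(d[i])>18])
E
python3 -m handwheel '[[0.2,[-0.2,0,-0.2],0],[0.2,[-0.2,0,-0.3],0],[0.2,[0,0,-0.5],0],[0.2,[0,0,-0.5],0],[0.2,[0,0,-0.5],0],[0.2,[0,0,-0.5],0],[0.2,[0,0,0],0]]'
python3 - <<'E'
from h import *
s=get_state();f=grab_frame("wrist");cv2.imwrite("pics/w6.png",f["image"][:,:,::-1])
for n in("pointer","mark","bar","wedge_grip","crucible1","well","seat"): print(n,[(np.round(d["centre"],1).tolist(),round(float(d["confidence"]),2)) for d in place_of("wrist",n)[:4]])
E
```

```text
time_s: 14.8
eef_pos: [0.5641, 0.0448, 0.0143]
orientation: [[0.095, 0.995, -0.0], [0.995, -0.095, 0.0], [0.0, -0.0, -1.0]]
wrist_force: [-0.9, -0.1, -0.2]
width: 0.0511
finger_force: 0.0
[(191, 79), (192, 144), (193, 40), (226, -33), (227, -124), (231, -82), (232, -93), (238, 30), (239, 51), (240, 57), (323, -44), (324, -27)]
time_s: 15.43
eef_pos: [0.5643, 0.015, 0.2095]
orientation: [[0.096, 0.995, 0.01], [0.995, -0.096, 0.0], [0.001, 0.01, -1.0]]
wrist_force: [-0.2, 0.1, 0.8]
width: 0.0512
finger_force: 0.0
pointer [([361.6, 124.9], 0.68)]
mark [([361.5, 126.7], 0.87)]
bar [([246.4, 103.3], 0.91)]
wedge_grip [([369.5, 237.3], 0.71), ([246.7, 141.0], 0.68)]
crucible1 [([139.1, 162.9], 0.78), ([170.4, 278.2], 0.46)]
well []
seat []
```

View pics/w6.png

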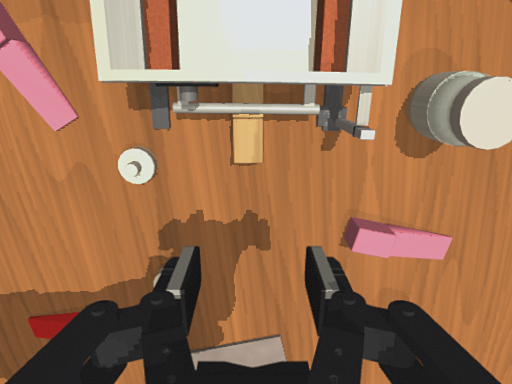

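The wrist picture shows the wedge under the bar with its heel at (247,140) and the chamber lifted. The step-to-bar gap of about 4.7 px puts the bar at about 24.0 mm. Crucibles next; locating them.

```bash
cat > loc.py <<'E'
from h import *
s=get_state();f=grab_frame("wrist");e,o=s["eef_pos"],s["orientation"]
print(e.round(4))
for d in silhouettes("wrist","crucible1"):
    (c,r)=cv2.minEnclosingCircle(cv2.findNonZero(d["region"].astype(np.uint8)))
    X=at_z(f,d["centre"],.008);print("cru",np.round(d["centre"],1),round(float(d["confidence"]),2),"r",round(r,1),X.round(4),"tool units",((X-e)@o/0.075).round(3)[:2])
for d in place_of("wrist","crucible1"): X=at_z(f,d["centre"],0);print("pl",np.round(d["centre"],1),round(float(d["confidence"]),2),X.round(4))
E
python3 loc.py; python3 - <<'E'
from h import *
F={c:grab_frame(c) for c in("top","side")}
for c in F: print(c,[(at_z(F[c],d["centre"],.008).round(3)[:2].tolist(),round(float(d["confidence"]),2)) for d in silhouettes(c,"crucible1")])
p,r=fitchamber(chobs(F),0.0);print(np.round(p,4),cpt(p,P["seat"]).round(4),cpt(p,P["bar"]).round(4))
E
```

```text
[0.5607 0.0148 0.2008]
cru [140.4 165.9] 0.77 r 20.6 [0.4426 0.0242 0.008 ] tool units [-0.025 -1.574]
cru [259.1  49.2] 0.46 r 162.8 [0.5788 0.1264 0.008 ] tool units [1.504 0.104]
pl [144.6 164.3] 0.95 [0.4445 0.0238 0.    ]
top []
side [([0.442, 0.03], 0.72), ([0.445, -0.13], 0.67)]
[ 0.5861  0.2574 -0.0977  0.    ] [0.5782 0.1768 0.064 ] [0.5679 0.0713 0.024 ]
```

```bash
python3 -m handwheel '[[0.2,[0,-0.4,0],0],[0.2,[0,-0.4,0],0],[0.2,[0,-0.4,0.3],0],[0.2,[0,-0.37,0.35],0],[0.2,[0,0,0.5],0],[0.2,[0,0,0.35],0],[0.2,[0,0,0],0],[0.2,[0,0,0],0]]'; python3 loc.py; python3 - <<'E'
from h import *
f=grab_frame("wrist");cv2.imwrite("pics/w7.png",f["image"][:,:,::-1])
E
```

```text
time_s: 17.45
eef_pos: [0.4435, 0.026, 0.0894]
orientation: [[0.096, 0.995, -0.002], [0.995, -0.096, -0.0], [-0.0, -0.002, -1.0]]
wrist_force: [-0.1, 0.2, 0.5]
width: 0.0515
finger_force: 0.0
[0.4435 0.026  0.0894]
cru [271.9 353.9] 0.91 r 22.5 [ 0.4481 -0.1205  0.008 ] tool units [-1.939  0.251]
cru [251.2 202.4] 0.58 r 28.5 [0.4437 0.0251 0.008 ] tool units [-0.011  0.007]
cru [388.4  50.8] 0.58 r 141.6 [0.5414 0.1203 0.008 ] tool units [1.376 1.182]
pl [251.1 200.5] 0.64 [0.4435 0.0236 0.    ]
pl [272.4 353.1] 0.61 [ 0.4485 -0.1279  0.    ]
```

View pics/w7.png

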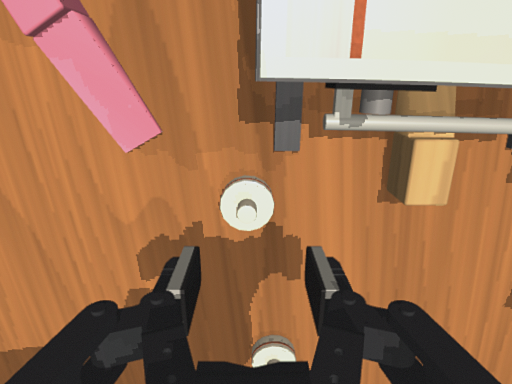

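```bash
python3 -m handwheel '[[0.2,[-0.01,-0.03,0.25],0],[0.2,[0,0,0.25],0],[0.2,[0,0,0.26],0],[0.2,[0,0,0],0],[-1,[0,0,0],0],[-1,[0,0,0],0],[-1,[0,0,0],0],[-1,[0,0,0],0],[-1,[0,0,0],0],[-1,[0,0,0],0]]'
```

```text
time_s: 18.48
eef_pos: [0.4422, 0.0255, 0.0331]
orientation: [[0.096, 0.995, 0.001], [0.995, -0.096, -0.0], [0.0, 0.001, -1.0]]
wrist_force: [-0.2, 0.1, 0.7]
width: 0.0002
finger_force: 0.0
```

```bash
python3 -m handwheel '[[0.2,[0,0,0],0],[0.2,[0,0,0],0],[0.2,[0,0,0],0],[0.2,[0,0,0],0],[0.2,[0,0,0],0]]'; python3 loc.py;  python3 -m handwheel '[[0.2,[0,0,0.1],0],[0.2,[0,0,0.1],0],[-1,[0,0,0],0],[-1,[0,0,0],0],[-1,[0,0,0],0],[-1,[0,0,0],0],[-1,[0,0,0],0],[-1,[0,0,0],0]]'
```

```text
time_s: 18.9
eef_pos: [0.4418, 0.0255, 0.0325]
orientation: [[0.096, 0.995, -0.0], [0.995, -0.096, -0.0], [-0.0, -0.0, -1.0]]
wrist_force: [0.4, -0.3, 0.3]
width: 0.0512
finger_force: 0.0
[0.4418 0.0255 0.0325]
cru [251.3 237.4] 0.94 r 36.7 [0.4426 0.0249 0.008 ] tool units [-0.007  0.011]
pl [253.1 231.6] 0.87 [0.4436 0.0246 0.    ]
pl [485.3 197.2] 0.74 [0.5812 0.0332 0.    ]
time_s: 19.72
eef_pos: [0.442, 0.0255, 0.0177]
orientation: [[0.096, 0.995, 0.0], [0.995, -0.096, -0.0], [-0.0, 0.0, -1.0]]
wrist_force: [0.4, -0.4, -1.3]
width: 0.011
finger_force: 58.5
```

```bash
python3 -m handwheel '[[-1,[0,0,-0.2],0],[-1,[0,0,-0.4],0],[-1,[0,0,-0.5],0],[-1,[0,0,-0.5],0],[-1,[0,0,-0.47],0],[-1,[0,0,0],0]]'; python3 -m handwheel '[[-1,[0.3,0.18,0],0],[-1,[0.439,0.268,0],0],[-1,[0.439,0.268,0],0],[-1,[0.439,0.268,0],0],[-1,[0.439,0.268,0],0],[-1,[0.439,0.268,0],0],[-1,[0.138,0.09,0],0],[-1,[0,0,0],0],[-1,[0,0,0],0]]';  python3 - <<'E'
from h import *
f=grab_frame("wrist");cv2.imwrite("pics/w8.png",f["image"][:,:,::-1])
E
```

```text
time_s: 20.22
eef_pos: [0.445, 0.0257, 0.1791]
orientation: [[0.096, 0.995, 0.01], [0.995, -0.096, 0.0], [0.001, 0.01, -1.0]]
wrist_force: [0.6, -1.2, -0.5]
width: 0.011
finger_force: 58.7
time_s: 20.97
eef_pos: [0.5805, 0.2108, 0.1717]
orientation: [[0.095, 0.996, -0.002], [0.996, -0.095, -0.001], [-0.001, -0.002, -1.0]]
wrist_force: [0.8, -0.2, -1.2]
width: 0.0105
finger_force: 58.8
```

View pics/w8.png

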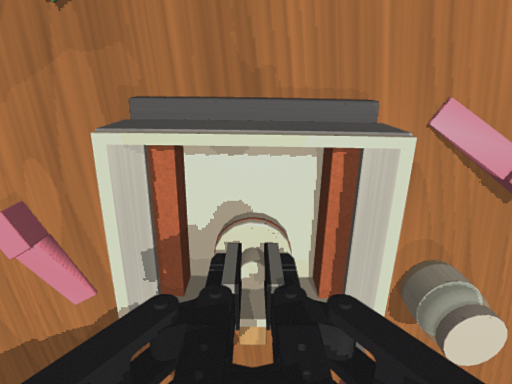

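```bash
python3 - <<'E'
from h import *
f=grab_frame("wrist")
for n,px in dict(farin=(250,148),farout=(250,133.5),lout=(95,134),rout=(413,137),lipL=(149,148),lipR=(361,150)).items(): print(n,at_z(f,px,.093).round(4))
for n,px in dict(wellL=(187,155),wellR=(323,155),).items(): print(n,at_z(f,px,.064).round(4))
for n in ("seat","well","lip"): print(n,[np.round(d["centre"],1).tolist() for d in place_of("wrist",n)[:2]])
E
```

```text
farin [0.5836 0.2499 0.093 ]
farout [0.5846 0.2598 0.093 ]
lout [0.4786 0.27   0.093 ]
rout [0.696  0.2473 0.093 ]
lipL [0.5141 0.2567 0.093 ]
lipR [0.66   0.2414 0.093 ]
wellL [0.533  0.2433 0.064 ]
wellR [0.6393 0.2332 0.064 ]
seat [[256.7, 226.8], [252.8, 319.6]]
well [[255.5, 208.9]]
lip [[153.0, 239.7]]
```

```bash
python3 -m handwheel '[[-1,[0,0.02,0.4],0],[-1,[0,0,0.45],0],[-1,[0,0,0.4],0],[-1,[0,0,0.25],0],[-1,[0,0,0.1],0],[-1,[0,0,0.02],0],[-1,[0,0,0],0]]'; python3 -m handwheel '[[-0.3,[0,0,0],0],[0,[0,0,0],0],[0,[0,0,0],0],[0,[0,0,0],0],[0,[0,0,-0.3],0],[0,[0,0,-0.5],0],[0,[0,0,-0.5],0],[0,[0,0,-0.4],0],[0,[0,0,0],0]]'
```

```text
time_s: 21.8
eef_pos: [0.5827, 0.2101, 0.052]
orientation: [[0.096, 0.995, 0.001], [0.995, -0.096, 0.0], [0.0, 0.001, -1.0]]
wrist_force: [-0.3, -0.1, -1.0]
width: 0.0108
finger_force: 58.8
time_s: 22.55
eef_pos: [0.5852, 0.2114, 0.1861]
orientation: [[0.096, 0.995, 0.01], [0.995, -0.096, 0.003], [0.004, 0.009, -1.0]]
wrist_force: [0.4, -0.1, -0.1]
width: 0.0431
finger_force: 0.0
```

```bash
python3 -m handwheel '[[0.2,[-0.508,-0.151,0],0],[0.2,[-0.508,-0.151,0],0],[0.2,[-0.508,-0.151,0],0],[0.2,[-0.508,-0.151,0],0],[0.2,[-0.508,-0.151,0],0],[0.2,[-0.508,-0.151,0],0],[0.2,[-0.508,-0.151,0],0],[0.2,[-0.508,-0.151,0],0],[0.2,[-0.508,-0.151,0],0],[0.2,[0,0,0],0]]'; python3 -m handwheel '[[0.2,[0,0,0.5],0],[0.2,[0,0,0.5],0],[0.2,[0,0,0.17],0],[0.2,[0,0,0],0],[0.2,[0,0,0],0]]'; python3 loc.py;python3 - <<'E'
from h import *
f=grab_frame("wrist");g=grab_frame("top");cv2.imwrite("pics/w9.png",np.vstack([f["image"][100:384,:,::-1],g["image"][90:290,:,::-1]]))
E
```

```text
time_s: 23.38
eef_pos: [0.4458, -0.1261, 0.1794]
orientation: [[0.101, 0.995, 0.0], [0.995, -0.101, -0.002], [-0.002, 0.0, -1.0]]
wrist_force: [0.6, 0.0, 0.8]
width: 0.0511
finger_force: 0.0
time_s: 23.8
eef_pos: [0.4481, -0.121, 0.0912]
orientation: [[0.096, 0.995, -0.001], [0.995, -0.096, 0.0], [0.0, -0.001, -1.0]]
wrist_force: [0.4, -0.7, 0.2]
width: 0.051
finger_force: 0.0
[ 0.4481 -0.121   0.0912]
cru [256.1 205.8] 0.95 r 27.9 [ 0.4518 -0.1256  0.008 ] tool units [-0.056  0.055]
pl [253.6 199.6] 0.95 [ 0.4501 -0.1235  0.    ]
```

View pics/w9.png

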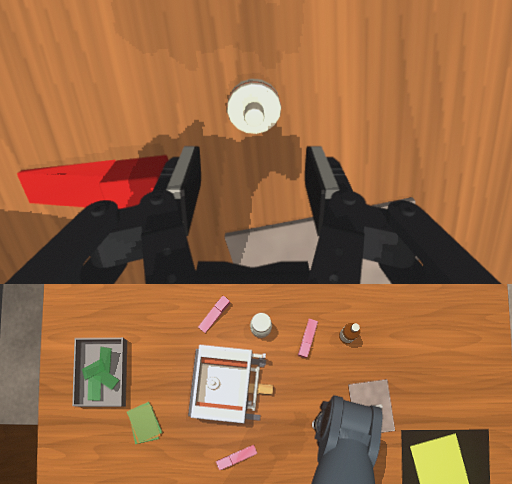

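The first crucible stands in the well, at (213,383) in the top part. The second is centred below at (254,110).

```bash
python3 -m handwheel '[[0.2,[-0.035,0.025,0.3],0],[0.2,[0,0,0.4],0],[0.2,[0,0,0.28],0],[0.2,[0,0,0],0],[-1,[0,0,0],0],[-1,[0,0,0],0],[-1,[0,0,0],0],[-1,[0,0,0],0],[-1,[0,0,0],0],[-1,[0,0,0],0]]'; python3 -m handwheel '[[-1,[0,0,-0.2],0],[-1,[0,0,-0.4],0],[-1,[0,0,-0.5],0],[-1,[0,0,-0.5],0],[-1,[0,0,-0.47],0],[-1,[0,0,0],0],[-1,[0,0,0],0]]'
```

```text
time_s: 24.88
eef_pos: [0.451, -0.1243, 0.0193]
orientation: [[0.096, 0.995, 0.003], [0.995, -0.096, -0.001], [-0.001, 0.003, -1.0]]
wrist_force: [-0.7, 0.2, 7.7]
width: 0.0102
finger_force: 58.6
time_s: 25.47
eef_pos: [0.4513, -0.1244, 0.1758]
orientation: [[0.096, 0.995, 0.006], [0.995, -0.096, -0.002], [-0.001, 0.006, -1.0]]
wrist_force: [0.5, -0.3, -1.0]
width: 0.0105
finger_force: 58.7
```

```bash
python3 -m handwheel '[[-1,[0.464,0.163,0],0],[-1,[0.464,0.163,0],0],[-1,[0.464,0.163,0],0],[-1,[0.464,0.163,0],0],[-1,[0.464,0.163,0],0],[-1,[0.464,0.163,0],0],[-1,[0.464,0.163,0],0],[-1,[0.464,0.163,0],0],[-1,[0,0,0],0],[-1,[0,0,0],0]]'; python3 -m handwheel '[[-1,[0,0,0.4],0],[-1,[0,0,0.45],0],[-1,[0,0,0.4],0],[-1,[0,0,0.25],0],[-1,[0,0,0.1],0],[-1,[0,0,0.04],0],[-1,[0,0,0.02],0],[-1,[0,0,0],0],[-1,[0,0,0],0]]'
```

```text
time_s: 26.3
eef_pos: [0.5734, 0.1455, 0.1711]
orientation: [[0.093, 0.996, -0.002], [0.996, -0.093, -0.001], [-0.001, -0.002, -1.0]]
wrist_force: [-1.5, -0.2, -0.8]
width: 0.0105
finger_force: 58.8
time_s: 27.05
eef_pos: [0.5734, 0.1429, 0.0494]
orientation: [[0.097, 0.995, 0.0], [0.995, -0.097, -0.0], [-0.0, 0.0, -1.0]]
wrist_force: [-2.1, -0.9, 4.0]
width: 0.0105
finger_force: 59.2
```

```bash
python3 -m handwheel '[[-0.3,[0,0,0],0],[0,[0,0,0],0],[0,[0,0,0],0],[0,[0,0,0],0],[0,[0,0,-0.3],0],[0,[0,0,-0.5],0],[0,[0,0,-0.5],0],[0,[0,0,-0.5],0],[0,[0,0,0],0]]'; python3 -m handwheel '[[1,[-0.5,0,0],0],[1,[-0.5,0,0],0],[1,[-0.5,0,-0.1],0],[1,[0,0,0],0],[1,[0,0,0],0]]'; python3 - <<'E'
from h import *
f=grab_frame("wrist");g=grab_frame("side");cv2.imwrite("pics/w10.png",np.hstack([f["image"][:,:,::-1],g["image"][120:, 170:340,::-1] if 0 else cv2.resize(g["image"][140:236,180:252+0,::-1],(288,384))]))
for n in names[:7]+["wedge_grip"]: print(n,[(np.round(d["centre"],1).tolist(),round(float(d["confidence"]),2)) for d in place_of("wrist",n)[:2]])
F={c:grab_frame(c) for c in("top","side")}
for n in("rib_top","plate"):
    A,B=place_of("top",n),place_of("side",n)
    for a in A[:2]:
        for b in B[:2]: print(n,tri(F["top"],a["centre"],F["side"],b["centre"]))
E
```

```text
time_s: 27.8
eef_pos: [0.5769, 0.1446, 0.1908]
orientation: [[0.096, 0.995, 0.01], [0.995, -0.096, 0.002], [0.003, 0.01, -1.0]]
wrist_force: [1.0, 0.1, -0.2]
width: 0.043
finger_force: 0.0
time_s: 28.22
eef_pos: [0.5631, 0.0301, 0.1912]
orientation: [[0.099, 0.995, 0.001], [0.995, -0.099, -0.0], [0.0, 0.001, -1.0]]
wrist_force: [0.2, 0.7, -0.2]
width: 0.0856
finger_force: 0.0
chamber [([368.4, 149.2], 0.49)]
seat [([372.5, 148.8], 0.58)]
lip []
well []
bar [([250.0, 125.0], 0.59)]
pointer [([372.2, 146.0], 0.83)]
mark [([373.0, 149.8], 0.95)]
wedge_grip [([251.4, 157.1], 0.71), ([375.1, 257.1], 0.69)]
rib_top (array([ 0.50066005, -0.29673645,  0.04051003]), np.float64(0.010735026836212793))
rib_top (array([ 0.40371376, -0.17722677,  0.44140992]), np.float64(0.16233574456647618))
plate (array([ 0.5069197 , -0.29987401, -0.00251432]), np.float64(0.006506082132399281))
```

View pics/w10.png

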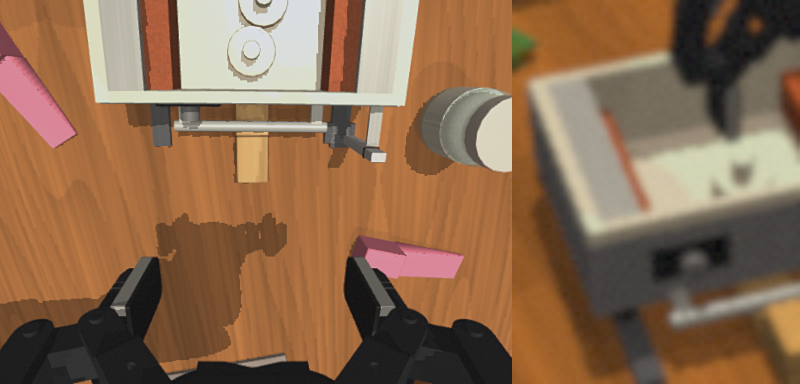

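The picture shows both crucibles upright in the well, with knobs at (258,3) and (251,50), and the wedge in place under the bar. I have now viewed 15 pictures, one over the limit of 14, so from here I work by numbers only. Next I turn for the plate.

```bash
python3 -m handwheel '[[1,[0,0,0],-0.077],[1,[0,0,0],-0.077],[1,[0,0,0],-0.077],[1,[0,0,0],-0.077],[1,[0,0,0],-0.077],[1,[0,0,0],-0.077],[1,[0,0,0],-0.077],[1,[0,0,0],-0.077],[1,[0,0,0],-0.077],[1,[0,0,0],-0.077]]';python3 -m handwheel '[[1,[0,0,0],-0.077],[1,[0,0,0],-0.077],[1,[0,0,0],-0.077],[1,[0,0,0],-0.077],[1,[0,0,0],-0.077],[1,[0,0,0],0],[1,[0,0,0],0]]'; python3 -m handwheel '[[1,[0.156,-0.472,0],0],[1,[0.156,-0.472,0],0],[1,[0.156,-0.472,0],0],[1,[0.156,-0.472,0],0],[1,[0.156,-0.472,0],0],[1,[0.156,-0.472,0],0],[1,[0.156,-0.472,0],0],[1,[0.156,-0.472,0],0],[1,[0.156,-0.472,0],0],[1,[0,0,0],0]]'
cat > plate.py <<'E'
from h import *
s=get_state();f=grab_frame("wrist");e,o=s["eef_pos"],s["orientation"]
print(e.round(4),"psi",np.degrees(np.arctan2(o[1,1],o[0,1])).round(2),s["joint_pos"].round(2))
for n,z in(("rib_top",.042),("plate",0)):
    for d in place_of("wrist",n)[:2]: X=at_z(f,d["centre"],z);print(n,np.round(d["centre"],1),round(float(d["confidence"]),2),X.round(4),"units",((X-e)@o/.075).round(3)[:2])
for d in silhouettes("wrist","plate")[:2]:
    m=d["region"].astype(np.uint8);c=max(cv2.findContours(m,0,2)[0],key=cv2.contourArea)
    W=np.array([at_z(f,q[0],.006)[:2] for q in c.astype(float)])
    (cx,cy),(w,h),a=cv2.minAreaRect((W*1000).astype(np.float32));print("plate sil",round(float(d["confidence"]),2),round(cx,1),round(cy,1),round(w,1),round(h,1),round(a,2), "px",c[:,0].min(0),c[:,0].max(0))
E
python3 plate.py
```

```text
time_s: 29.85
eef_pos: [0.563, 0.0317, 0.1909]
orientation: [[-0.9, 0.436, 0.0], [0.436, 0.9, -0.0], [-0.0, -0.0, -1.0]]
wrist_force: [0.2, 0.1, 0.4]
width: 0.0852
finger_force: 0.0
time_s: 30.43
eef_pos: [0.563, 0.0318, 0.1908]
orientation: [[-0.99, -0.143, 0.0], [-0.143, 0.99, -0.0], [-0.0, -0.0, -1.0]]
wrist_force: [-0.3, 0.7, 0.0]
width: 0.0855
finger_force: 0.0
time_s: 31.27
eef_pos: [0.5045, -0.3046, 0.1906]
orientation: [[-0.99, -0.138, 0.0], [-0.138, 0.99, -0.002], [0.0, -0.002, -1.0]]
wrist_force: [-1.1, -0.2, -0.4]
width: 0.0852
finger_force: 0.0
[ 0.5045 -0.3046  0.1906] psi 97.93 [-0.54  0.36  0.06  1.27 -0.   -0.68]
rib_top [253.9 178.1] 0.75 [ 0.508  -0.3032  0.042 ] units [-0.049  0.016]
rib_top [286.7 345.3] 0.35 [ 0.7001 -0.2382  0.042 ] units [-2.705  0.522]
plate [250.3 166.3] 0.89 [ 0.5081 -0.3069  0.    ] units [-0.044 -0.032]
plate sil 0.84 505.5 -303.4 171.3 130.9 7.39 px [187  79] [322 240]
```

```bash
python3 -m handwheel '[[1,[-0.033,0,0.4],0.006],[1,[0,0,0.5],0],[1,[0,0,0.5],0],[1,[0,0,0.5],0],[1,[0,0,0.3],0],[1,[0,0,0.1],0],[1,[0,0,0],0],[1,[0,0,0],0]]'; python3 plate.py; python3 -m handwheel '[[-1,[0,0,0],0],[-1,[0,0,0],0],[-1,[0,0,0],0],[-1,[0,0,0],0],[-1,[0,0,0],0],[-1,[0,0,0],0]]'
```

```text
time_s: 32.13
eef_pos: [0.509, -0.2979, 0.0194]
orientation: [[-0.99, -0.139, 0.001], [-0.139, 0.99, -0.0], [-0.001, -0.001, -1.0]]
wrist_force: [0.1, 0.4, 0.7]
width: 0.0856
finger_force: 0.0
[ 0.509  -0.2979  0.0194] psi 97.96 [-0.53  0.49 -0.21  0.87 -0.   -0.67]
rib_top [243.1 276.6] 0.89 [ 0.5064 -0.3025  0.042 ] units [ 0.043 -0.056]
plate [243.1 231.3] 0.71 [ 0.5055 -0.3038  0.    ] units [ 0.058 -0.071]
plate sil 0.63 505.8 -303.0 170.8 130.3 7.42 px [103  66] [386 359]
time_s: 32.83
eef_pos: [0.5088, -0.2995, 0.0196]
orientation: [[-0.991, -0.137, 0.002], [-0.137, 0.991, -0.002], [-0.001, -0.002, -1.0]]
wrist_force: [-0.4, -2.0, 7.2]
width: 0.0489
finger_force: 62.0
```

```bash
python3 -m handwheel '[[-1,[0,0,-0.1],0],[-1,[0,0,-0.2],0],[-1,[0,0,-0.3],0],[-1,[0,0,-0.35],0],[-1,[0,0,-0.35],0],[-1,[0,0,-0.35],0],[-1,[0,0,-0.35],0],[-1,[0,0,0],0],[-1,[0,0,0],0],[-1,[0,0,0],0]]'; python3 plate.py; python3 - <<'E'
from h import *
s=get_state();f=grab_frame("wrist");e,o=s["eef_pos"],s["orientation"]
z0=e[2]-.0196
d=silhouettes("wrist","plate")[0];m=d["region"].astype(np.uint8);c=max(cv2.findContours(m,0,2)[0],key=cv2.contourArea)
q=np.array([((at_z(f,p[0],z0+.006)-e)@o)[:2] for p in c.astype(float)])*1000
r=cv2.minAreaRect(q.astype(np.float32));print("in tool mm",r)
E
```

```text
time_s: 33.67
eef_pos: [0.5075, -0.298, 0.1672]
orientation: [[-0.99, -0.138, -0.002], [-0.138, 0.99, 0.001], [0.001, 0.001, -1.0]]
wrist_force: [0.1, -0.1, -4.7]
width: 0.0483
finger_force: 63.6
[ 0.5075 -0.298   0.1672] psi 97.91 [-0.53  0.37  0.02  1.22  0.   -0.67]
rib_top [253.7 277.3] 0.88 [ 0.602  -0.2836  0.042 ] units [-1.277  0.015]
plate [252.2 230.8] 0.89 [ 0.5735 -0.289   0.    ] units [-0.891 -0.004]
plate sil 0.87 577.9 -287.8 330.4 252.9 7.75 px [112  68] [395 359]
in tool mm ((3.7271652221679688, -0.235687255859375), (169.89730834960938, 129.8111114501953), 0.33811822533607483)
```

```bash
python3 -m handwheel '[[-1,[0,0,0],0.05],[-1,[0,0,0],0.051],[-1,[0,0,0],0.05],[-1,[0,0.2,0],0],[-1,[-0.04,0.4,0],0],[-1,[-0.04,0.45,0],0],[-1,[-0.04,0.45,0],0],[-1,[-0.04,0.45,0],0],[-1,[-0.04,0.45,0],0],[-1,[-0.04,0.45,0],0]]'; python3 -m handwheel '[[-1,[-0.04,0.45,0],0],[-1,[-0.04,0.45,0],0],[-1,[-0.04,0.45,0],0],[-1,[-0.04,0.45,0],0],[-1,[-0.04,0.45,0],0],[-1,[-0.04,0.45,0],0],[-1,[-0.04,0.45,0],0],[-1,[-0.05,0.2,0],0],[-1,[0,0.05,0],0],[-1,[0,0,0],0]]'
python3 - <<'E'
from h import *
s=get_state();f=grab_frame("wrist");e,o=s["eef_pos"],s["orientation"]
print(e.round(4),"psi",np.degrees(np.arctan2(o[1,1],o[0,1])).round(2),s["width"])
z0=e[2]-.0196
for d in silhouettes("wrist","plate")[:1]:
    m=d["region"].astype(np.uint8);c=max(cv2.findContours(m,0,2)[0],key=cv2.contourArea)
    q=np.array([((at_z(f,p[0],z0+.006)-e)@o)[:2] for p in c.astype(float)])*1000
    print("in tool mm",cv2.minAreaRect(q.astype(np.float32)))
for n,z in(("seat",.064),("lip",.093),("bar",.024),("pointer",.07),("mark",.07)):
    for d in place_of("wrist",n)[:1]: print(n,np.round(d["centre"],1),round(float(d["confidence"]),2),at_z(f,d["centre"],z).round(4))
F={c:grab_frame(c) for c in("top","side")}
ob=chobs(F);p,r=fitchamber(ob,0.0);print(np.round(p,4),[(a[1],b) for a,b in zip(ob,r.round(1).tolist())])
E
```

```text
time_s: 34.8
eef_pos: [0.5469, -0.0854, 0.1681]
orientation: [[-0.995, 0.097, -0.0], [0.097, 0.995, 0.0], [0.0, 0.0, -1.0]]
wrist_force: [0.1, -0.5, -3.9]
width: 0.0484
finger_force: 63.6
time_s: 35.63
eef_pos: [0.5966, 0.1651, 0.1677]
orientation: [[-0.995, 0.096, -0.001], [0.096, 0.995, -0.0], [0.001, -0.001, -1.0]]
wrist_force: [0.2, -0.1, -3.4]
width: 0.0486
finger_force: 63.7
[0.5966 0.1651 0.1677] psi 84.5 0.048559909817612004
in tool mm ((3.5528335571289062, 0.16974639892578125), (169.74331665039062, 129.86268615722656), 0.2059759646654129)
lip [270.6  60.3] 0.76 [0.5032 0.1855 0.093 ]
pointer [133.2 279.1] 0.85 [0.6662 0.0544 0.07  ]
mark [132.2 279.4] 0.89 [0.6664 0.0535 0.07  ]
[ 0.5793  0.2578 -0.0816  0.    ] [('seat', [-39.5, -3.5]), ('bar', [2.9, 2.3]), ('pointer', [-2.4, 0.3]), ('seat', [29.7, 2.7]), ('well', [-0.8, -3.2]), ('lip', [1.7, 0.6]), ('bar', [-1.5, 2.0]), ('pointer', [0.3, -1.0]), ('chamber', [-0.2, 0.4])]
```

```bash
python3 -m handwheel '[[-1,[0.02,0.148,0],0],[-1,[0,0,0.2],0],[-1,[0,0,0.25],0],[-1,[0,0,0.2],0],[-1,[0,0,0],0],[-1,[0,0,0],0],[-1,[0,0,0],0]]'; python3 -m handwheel '[[-1,[0,0,0.04],0],[-1,[0,0,0.04],0],[-1,[0,0,0.04],0],[-1,[0,0,0],0],[-1,[0,0,0],0]]'
cat > tilt.py <<'E'
from h import *
s=get_state();f=grab_frame("wrist");e,o=s["eef_pos"],s["orientation"]
print(e.round(4),s["moment"].round(2),s["width"])
u=np.array([.995,-.0993]);v=np.array([.0993,.995]);q=e[:2]-np.array([.579,.178]);print("chamber X,Y of TCP",(q@u*1000).round(1),(q@v*1000).round(1))
best=[]
d=silhouettes("wrist","plate")
if d:
    m=d[0]["region"].astype(np.uint8);c=max(cv2.findContours(m,0,2)[0],key=cv2.contourArea).reshape(-1,2).astype(float)
    r0=int(c[:,1].min());far=[]
    for r in range(r0,int(c[:,1].max())+1,20):
        x=c[np.abs(c[:,1]-r)<1.5,0]; 
        if len(x)>1: print("row",r,"cols",x.min(),x.max(),"w",x.max()-x.min())
E
python3 tilt.py
```

```text
time_s: 37.27
eef_pos: [0.5971, 0.1754, 0.1204]
orientation: [[-0.995, 0.099, 0.001], [0.099, 0.995, 0.0], [-0.001, 0.0, -1.0]]
wrist_force: [-0.5, 0.4, -3.9]
width: 0.0486
finger_force: 63.6
time_s: 37.68
eef_pos: [0.5969, 0.1751, 0.1113]
orientation: [[-0.995, 0.099, 0.001], [0.099, 0.995, 0.0], [-0.001, 0.0, -1.0]]
wrist_force: [-1.7, 0.0, 2.2]
width: 0.0484
finger_force: 64.4
[0.5969 0.1751 0.1113] [-0.07  0.07 -0.04] 0.048369533117119924
chamber X,Y of TCP 18.1 -1.1
row 69 cols 117.0 313.0 w 196.0
row 109 cols 388.0 389.0 w 1.0
row 169 cols 381.0 382.0 w 1.0
row 209 cols 129.0 375.0 w 246.0
row 229 cols 373.0 374.0 w 1.0
row 249 cols 135.0 371.0 w 236.0
row 269 cols 163.0 368.0 w 205.0
row 289 cols 154.0 365.0 w 211.0
row 309 cols 197.0 307.0 w 110.0
row 329 cols 194.0 312.0 w 118.0
```

```bash
python3 -m handwheel '[[-1,[0,0,0.03],0],[-1,[0,0,0.03],0],[-1,[0,0,0.03],0],[-1,[0,0,0.03],0],[-1,[0,0,0],0],[-1,[0,0,0],0]]'
cat > tilt.py <<'E'
from h import *
s=get_state();f=grab_frame("wrist");e,o=s["eef_pos"],s["orientation"]
print(e.round(4),s["width"].round(4))
u=np.array([.995,-.0993]);v=np.array([.0993,.995]);q=e[:2]-np.array([.579,.178]);print("chamber X,Y of TCP",(q@u*1000).round(1),(q@v*1000).round(1))
d=silhouettes("wrist","plate")
if d:
    m=d[0]["region"].astype(np.uint8);h=cv2.convexHull(max(cv2.findContours(m,0,2)[0],key=cv2.contourArea))
    print("hull",cv2.approxPolyDP(h,5,True).reshape(-1,2).tolist())
    c=-np.array(f["R"]).T@f["t"];print("cam in tool",((c-e)@o).round(4),"cam z axis in tool",(np.array(f["R"])[2]@o).round(3))
    H=cv2.approxPolyDP(h,4,True).reshape(-1,2).astype(float)
    T=sorted(H,key=lambda p:p[1])[:2];O,a=ray(f,T[0]);_,b=ray(f,T[1]);a,b=a@o,b@o
    a/=a[2];b/=b[2];k=.13/np.linalg.norm(a-b);O=(O-e)@o
    print("-x end top edge in tool mm",((O+k*(a+b)/2)*1000).round(1),"-> world z",(e[2]-(O+k*(a+b)/2)[2]).round(4))
E
python3 tilt.py
```

```text
time_s: 38.28
eef_pos: [0.5944, 0.1752, 0.1018]
orientation: [[-0.995, 0.098, -0.004], [0.098, 0.995, 0.001], [0.004, 0.0, -1.0]]
wrist_force: [-13.0, 1.9, 9.3]
width: 0.0487
finger_force: 64.5Traceback (most recent call last):
  File "tilt.py", line 3, in <module>
    print(e.round(4),s["width"].round(4))
                     ^^^^^^^^^^^^^^^^
AttributeError: 'float' object has no attribute 'round'
```

```bash
sed -i 's/s\["width"\].round(4)/round(s["width"],4)/' tilt.py; python3 tilt.py
```

```text
[0.5944 0.1752 0.1019] 0.049
chamber X,Y of TCP 15.6 -1.2
hull [[380, 82], [368, 302], [309, 363], [196, 361], [136, 300], [125, 82]]
cam in tool [ 8.300e-02  1.000e-04 -1.425e-01] cam z axis in tool [-0.327  0.     0.945]
-x end top edge in tool mm [82.5  0.2 30.8] -> world z 0.0711
```

```bash
python3 -m handwheel '[[-1,[0,0,-0.04],0],[-1,[0,0,0],0],[-1,[0.05,0,0],0],[-1,[0.05,0,0],0],[-1,[0.04,0,0],0],[-1,[0,0,0],0],[-1,[0,0,0],0]]';python3 tilt.py
```

```text
time_s: 39.02
eef_pos: [0.5859, 0.176, 0.1044]
orientation: [[-0.995, 0.099, -0.0], [0.099, 0.995, -0.0], [0.0, -0.0, -1.0]]
wrist_force: [0.4, -0.1, -4.3]
width: 0.0485
finger_force: 63.3
[0.5859 0.176  0.1044] 0.0485
chamber X,Y of TCP 7.1 -1.3
hull [[123, 78], [384, 81], [367, 302], [309, 361], [196, 362], [138, 303]]
cam in tool [ 8.300e-02  1.000e-04 -1.425e-01] cam z axis in tool [-0.327  0.     0.945]
-x end top edge in tool mm [83.8  0.8 27.1] -> world z 0.0773
```

```bash
python3 -m handwheel '[[-1,[0.05,0.01,0],0],[-1,[0.05,0,0],0],[-1,[0.05,0,0],0],[-1,[0.05,0,0],0],[-1,[0.02,0,0],0],[-1,[0,0,0],0],[-1,[0,0,0],0]]';python3 tilt.py
```

```text
time_s: 39.7
eef_pos: [0.5698, 0.1784, 0.1047]
orientation: [[-0.995, 0.099, 0.0], [0.099, 0.995, -0.0], [-0.0, 0.0, -1.0]]
wrist_force: [0.3, -0.6, -5.2]
width: 0.0489
finger_force: 63.3
[0.5698 0.1784 0.1047] 0.0489
chamber X,Y of TCP -9.2 -0.5
hull [[125, 115], [382, 119], [367, 301], [308, 361], [195, 362], [138, 302]]
cam in tool [ 8.300e-02  1.000e-04 -1.425e-01] cam z axis in tool [-0.327  0.     0.945]
-x end top edge in tool mm [65.7  0.8 24.1] -> world z 0.0806
```

```bash
python3 -m handwheel '[[-1,[0,0,0.04],0],[-1,[0,0,0.04],0],[-1,[0,0,0.04],0],[-1,[0,0,0.03],0],[-1,[0,0,0],0],[-1,[0,0,0],0]]';python3 tilt.py
```

```text
time_s: 40.3
eef_pos: [0.5699, 0.1785, 0.0972]
orientation: [[-0.995, 0.099, 0.003], [0.099, 0.995, 0.001], [-0.003, 0.001, -1.0]]
wrist_force: [-14.1, -3.4, 34.9]
width: 0.0486
finger_force: 67.2
[0.5699 0.1785 0.0972] 0.0486
chamber X,Y of TCP -9.1 -0.4
hull [[379, 120], [367, 302], [309, 361], [196, 362], [136, 301], [126, 119]]
cam in tool [ 8.300e-02  1.000e-04 -1.425e-01] cam z axis in tool [-0.327  0.     0.945]
-x end top edge in tool mm [-120.5 -684.8 1805.9] -> world z -1.7086
```

```bash
python3 -m handwheel '[[-1,[0,0,-0.05],0],[-1,[0,0,-0.06],0],[-1,[0,0,-0.04],0],[-1,[0,0,0],0],[-1,[0.035,0,0],0],[-1,[0.035,0,0],0],[-1,[0,0,0],0],[-1,[0,0,0],0]]';python3 tilt.py
```

```text
time_s: 41.07
eef_pos: [0.5642, 0.1789, 0.1041]
orientation: [[-0.995, 0.099, -0.001], [0.099, 0.995, -0.0], [0.001, -0.0, -1.0]]
wrist_force: [0.1, 0.2, -4.1]
width: 0.048
finger_force: 63.3
[0.5642 0.1789 0.1041] 0.048
chamber X,Y of TCP -14.8 -0.6
hull [[125, 127], [380, 129], [367, 302], [309, 361], [196, 363], [137, 302]]
cam in tool [ 8.300e-02  1.000e-04 -1.425e-01] cam z axis in tool [-0.327  0.     0.945]
-x end top edge in tool mm [60.1  0.2 23.7] -> world z 0.0804
```

```bash
python3 -m handwheel '[[-1,[0,0,0.035],0],[-1,[0,0,0.035],0],[-1,[0,0,0.03],0],[-1,[0,0,0],0],[-1,[0,0,0],0]]'
```

```text
time_s: 41.58
eef_pos: [0.5645, 0.1788, 0.0968]
orientation: [[-0.995, 0.099, -0.001], [0.099, 0.995, -0.0], [0.0, -0.0, -1.0]]
wrist_force: [-0.2, -0.1, -3.8]
width: 0.0483
finger_force: 63.3
```

```bash
python3 -m handwheel '[[-1,[0,0,0.03],0],[-1,[0,0,0.03],0],[-1,[0,0,0],0],[-1,[0,0,0],0]]'; python3 -m handwheel '[[-1,[0,0,0.03],0],[-1,[0,0,0.02],0],[-1,[0,0,0],0],[-1,[0,0,0],0]]'
```

```text
time_s: 41.92
eef_pos: [0.5653, 0.179, 0.0931]
orientation: [[-0.995, 0.099, 0.001], [0.099, 0.995, 0.0], [-0.001, 0.0, -1.0]]
wrist_force: [2.6, -0.4, 0.7]
width: 0.0488
finger_force: 64.0
time_s: 42.25
eef_pos: [0.5663, 0.1791, 0.0898]
orientation: [[-0.995, 0.099, 0.004], [0.099, 0.995, 0.0], [-0.003, 0.001, -1.0]]
wrist_force: [4.8, -1.0, 4.8]
width: 0.0481
finger_force: 64.7
```

```bash
python3 -m handwheel '[[-1,[-0.03,0,0.02],0],[-1,[-0.01,0,0.02],0],[-1,[-0.01,0,0.02],0],[-1,[0,0,0],0],[-1,[0,0,0],0]]'; python3 tilt.py
```

```text
time_s: 42.67
eef_pos: [0.5688, 0.1787, 0.0844]
orientation: [[-0.995, 0.099, 0.001], [0.099, 0.995, 0.0], [-0.001, 0.0, -1.0]]
wrist_force: [5.1, 0.9, 4.2]
width: 0.0486
finger_force: 64.5
[0.5688 0.1787 0.0844] 0.0486
chamber X,Y of TCP -10.2 -0.3
hull [[119, 123], [386, 126], [364, 300], [309, 359], [196, 359], [140, 301]]
cam in tool [ 8.300e-02  1.000e-04 -1.425e-01] cam z axis in tool [-0.327  0.     0.945]
-x end top edge in tool mm [62.9  0.3 16.7] -> world z 0.0677
```

```bash
python3 -m handwheel '[[-1,[-0.02,0,0.015],0],[-1,[-0.02,0,0.015],0],[-1,[0,0,0],0]]'; python3 -m handwheel '[[-1,[-0.03,0,0],0],[-1,[-0.03,0,0],0],[-1,[-0.03,0,0],0],[-1,[-0.03,0,0],0],[-1,[-0.03,0,0],0],[-1,[0,0,0],0],[-1,[0,0,0],0]]'; python3 tilt.py
```

```text
time_s: 43.02
eef_pos: [0.5694, 0.1784, 0.0828]
orientation: [[-0.995, 0.098, -0.003], [0.098, 0.995, 0.001], [0.003, 0.0, -1.0]]
wrist_force: [-6.9, -0.3, 17.9]
width: 0.0485
finger_force: 65.7
time_s: 43.6
eef_pos: [0.578, 0.1774, 0.0827]
orientation: [[-0.995, 0.098, -0.008], [0.098, 0.995, 0.001], [0.008, 0.0, -1.0]]
wrist_force: [-18.5, 0.8, 24.0]
width: 0.0483
finger_force: 66.5
[0.578  0.1774 0.0827] 0.0483
chamber X,Y of TCP -1.0 -0.7
hull [[117, 99], [391, 103], [365, 298], [310, 357], [195, 357], [139, 301]]
cam in tool [ 8.300e-02  1.000e-04 -1.425e-01] cam z axis in tool [-0.327  0.     0.945]
-x end top edge in tool mm [74.   1.  15.8] -> world z 0.0669
```

```bash
python3 -m handwheel '[[-1,[0,0,-0.02],0],[-1,[0,0,0],0],[-1,[-0.02,0.005,0],0],[-1,[-0.01,0,0],0],[-1,[0,0,0],0],[-1,[0,0,0],0]]'; python3 tilt.py
```

```text
time_s: 44.2
eef_pos: [0.5832, 0.1771, 0.0829]
orientation: [[-0.995, 0.099, -0.003], [0.099, 0.995, -0.0], [0.003, -0.001, -1.0]]
wrist_force: [-4.8, 0.4, 5.6]
width: 0.0485
finger_force: 64.6
[0.5832 0.1771 0.0829] 0.0485
chamber X,Y of TCP 4.3 -0.5
hull [[392, 88], [363, 300], [308, 357], [196, 356], [140, 299], [115, 86]]
cam in tool [ 8.300e-02  1.000e-04 -1.425e-01] cam z axis in tool [-0.327  0.     0.945]
-x end top edge in tool mm [80.4  0.7 16.1] -> world z 0.0668
```

```bash
python3 -m handwheel '[[-0.1,[0,0,0],0],[0.3,[0,0,0],0],[0.4,[0,0,0],0],[0.4,[0,0,0],0],[0.4,[0,0,0],0],[0.4,[0,0,-0.1],0],[0.4,[0,0,-0.3],0],[0.4,[0,0,-0.5],0],[0.4,[0,0,-0.5],0],[0.4,[0,0,-0.5],0]]'; python3 -m handwheel '[[0.4,[0.4,0,-0.3],0],[0.4,[0.4,0,-0.2],0],[0.4,[0.2,0,0],0],[0.4,[0,0,0],0],[0.4,[0,0,0],0]]'
cat > fin.py <<'E'
from h import *
s=get_state();f=grab_frame("wrist");e=s["eef_pos"];print(e.round(4))
u=np.array([.995,-.0993]);v=np.array([.0993,.995]);C=lambda X:[((X[:2]-[.579,.178])@u*1000).round(1),((X[:2]-[.579,.178])@v*1000).round(1)]
for n,z in(("rib_top",.106),("plate",.064),("lip",.093),("bar",.024),("pointer",.07),("mark",.07)):
    for d in place_of("wrist",n)[:1]: X=at_z(f,d["centre"],z);print(n,np.round(d["centre"],1),round(float(d["confidence"]),2),C(X))
for d in silhouettes("wrist","plate")[:1]:
    h=cv2.convexHull(max(cv2.findContours(d["region"].astype(np.uint8),0,2)[0],key=cv2.contourArea))
    for p in cv2.approxPolyDP(h,5,True).reshape(-1,2).astype(float): print("plate corner",p,C(at_z(f,p,.070)))
G={c:grab_frame(c) for c in("top","side")}
for n in("rib_top","pointer","mark","lip"):
    a,b=best("top",n),best("side",n)
    if a is not None and b is not None: X,g=tri(G["top"],a,G["side"],b);print(n,X.round(4),C(X),round(g,4))
E
python3 fin.py
```

```text
time_s: 45.13
eef_pos: [0.5845, 0.1771, 0.2282]
orientation: [[-0.995, 0.099, -0.0], [0.099, 0.995, -0.0], [-0.0, -0.0, -1.0]]
wrist_force: [1.1, 0.1, -0.4]
width: 0.06
finger_force: 0.0
time_s: 45.55
eef_pos: [0.51, 0.1848, 0.2646]
orientation: [[-0.995, 0.098, 0.002], [0.098, 0.995, 0.0], [-0.002, 0.001, -1.0]]
wrist_force: [0.3, -0.3, 0.3]
width: 0.0595
finger_force: 0.0
[0.51   0.1848 0.2646]
rib_top [251.4 235.8] 0.9 [np.float64(-0.5), np.float64(-0.7)]
plate [251.8 217.7] 0.68 [np.float64(-2.3), np.float64(-0.4)]
lip [253.3 160.1] 0.58 [np.float64(-76.9), np.float64(1.1)]
bar [168. 201.] 0.62 [np.float64(-7.5), np.float64(-106.0)]
plate corner [194. 160.] [np.float64(-71.4), np.float64(-61.7)]
plate corner [312. 164.] [np.float64(-67.2), np.float64(63.7)]
plate corner [303. 284.] [np.float64(83.2), np.float64(62.2)]
plate corner [199. 282.] [np.float64(80.5), np.float64(-64.6)]
rib_top [0.5711 0.1749 0.1203] [np.float64(-7.6), np.float64(-3.9)] 0.0052
pointer [0.6625 0.0493 0.0712] [np.float64(95.8), np.float64(-119.7)] 0.0023
mark [0.6582 0.0491 0.0605] [np.float64(91.6), np.float64(-120.3)] 0.0053
```

The rib is at chamber (-0.5,-0.7) mm, so the plate is centred and flat. Now I recheck the wedge and pointer after the loads.

```bash
python3 -m handwheel '[[0.4,[-0.179,-0.45,0],0],[0.4,[-0.179,-0.45,0],0],[0.4,[-0.179,-0.45,0],0],[0.4,[-0.179,-0.45,0],0],[0.4,[-0.179,-0.45,0],0],[0.4,[0,0,0],0.077],[0.4,[0,0,0],0.077],[0.4,[0,0,0],0.077],[0.4,[0,0,0],0.077],[0.4,[0,0,0],0.077]]' >/dev/null; python3 -m handwheel '[[0.4,[0,0,0],0.077],[0.4,[0,0,0],0.077],[0.4,[0,0,0],0.077],[0.4,[0,0,0],0.077],[0.4,[0,0,0],0.077],[0.4,[0,0,0],0.077],[0.4,[0,0,0],0.077],[0.4,[0,0,0],0.077],[0.4,[0,0,0],0]]'; python3 -m handwheel '[[0.4,[0,0,0.4],0],[0.4,[0,0,0.5],0],[0.4,[0,0,0.5],0],[0.4,[0,0,0.5],0],[0.4,[0,0,0.4],0],[0.4,[0,0,0],0],[0.4,[0,0,0],0]]'; python3 - <<'E'
from gap import *
s=get_state();f=grab_frame("wrist");e,o=s["eef_pos"],s["orientation"]
c0=int(proj(f,[.566,.055,.03])[0]);print("wedge col",c0,[n+str(proj(f,X).round(1)) for n,X in dict(bar=(.568,.0725,.029),step=(.566,.0635,.03),end=(.5615,.02,.034)).items()])
im=f["image"].astype(int)[:,c0-12:c0+12].mean(1).sum(1);d=np.diff(im)
print([(i,int(d[i])) for i in range(60,330) if abs(d[i])>18])
for n in("pointer","mark"): print(n,[np.round(q["centre"],1).tolist() for q in place_of("wrist",n)[:1]])
E
```

```text
time_s: 48.03
eef_pos: [0.5603, 0.0102, 0.2636]
orientation: [[0.106, 0.994, 0.0], [0.994, -0.106, -0.0], [-0.0, 0.0, -1.0]]
wrist_force: [0.1, 0.4, -0.0]
width: 0.0599
finger_force: 0.0
time_s: 48.62
eef_pos: [0.5593, 0.0101, 0.0905]
orientation: [[0.098, 0.995, -0.003], [0.995, -0.098, -0.0], [-0.0, -0.003, -1.0]]
wrist_force: [0.8, -0.1, 1.0]
width: 0.0598
finger_force: 0.0
wedge col 254 ['bar[254.5 117. ]', 'step[252.7 132.1]', 'end[252.3 200.4]']
[(66, -22), (67, -217), (68, -154), (71, -45), (72, -86), (73, 72), (74, 87), (75, 21), (105, -26), (106, 95), (107, 89), (108, 36), (109, 18), (110, 21), (111, 35), (112, 74), (113, 18), (114, -31), (115, -56), (116, -63), (117, -32), (118, -23), (119, -28), (120, -52), (121, -70), (122, 22), (123, 97), (124, 41), (125, 27), (127, -84), (128, -169), (129, 59), (130, 149), (131, 25), (197, -97), (198, -106), (199, 34), (235, -28), (237, -26), (238, -18)]
pointer [[448.5, 147.4]]
mark [[445.9, 148.0]]
```

```bash
python3 - <<'E'
from gap import *
s=get_state();f=grab_frame("wrist")
for rb in (123,124): gap(f,s["orientation"],s["eef_pos"],rb,130.8,128.5,198.3,254)
im=f["image"][110:190,410:490];cv2.imwrite("pics/zz.png",im[:,:,::-1])
for r in range(125,165,2): print(r," ".join("%3d"%v for v in im[r-110,20:60:2].mean(1)))
E
```

```text
sign 5 xb-xs 9.04 barlow z 24.01
sign -5 xb-xs -0.75 barlow z 26.31
step top/bot,end 54.8 55.08 10.47
sign 5 xb-xs 8.44 barlow z 24.15
sign -5 xb-xs -1.35 barlow z 26.45
step top/bot,end 54.8 55.08 10.47
125 137  70 157 207 203 204 209 205 202 204 207 202 136 136 134 131 131 133 135 117
127 135  69 190 206 204 205 208 206 202 206 208 192 135 136 133 131 131 132 136  92
129 118  82 209 204 204 206 208 204 202 205 208 179 134 136 134 132 131 133 136  93
131  89  96 209 205 204 206 207 204 203 207 209 154 136 135 133 132 132 134 131  92
133  77 108 208 205 203 208 208 204 203 207 210 139 137 136 134 132 132 134 130  92
135  71 141 208 204 204 207 207 204 205 208 205 133 137 135 134 131 131 134 131  93
137  69 170 205 206 204 208 206 203 206 209 201 131 137 136 132 131 132 135 100  91
139  68 195 206 204 202 206 203 200 203 210 182 133 137 134 133 131 133 137  94  94
141  75 195 193 190 192 195 192 191 193 209 150 133 138 135 132 132 134 138  95  94
143  88 180 178 181 186 187 185 186 189 202 136 136 138 135 133 131 133 136  90  92
145  80  83  86  87  97 116 121 123 122 124 135 136 136 135 133 131 134 137  92  94
147  74  77  75  72  72  70  67  57  56  56  95 137 136 135 132 132 133 138  91  93
149 101 109 119 124 124 124 123 121 121 121 120 131 134 136 133 132 135 102  92  94
151  89  89  93 102 112 119 123 122 121 120 119 120 119 122 129 131 137  99  91  93
153  90  90  88  88  91  97 107 116 120 118 117 108 109 115 113 115 119 107  94  88
155  89  89  90  88  90  88  90  89 177 215 215 217 217 211 204 202 203 205 207 167
157  88  87  89  89  90  88  87 106 205 228 227 228 229 229 227 224 225 226 229 223
159  87  87  87  86  89  89  88 126 216 227 225 227 228 227 226 224 222 224 228 168
161  87  88  86  86  87  87  85 148 224 227 225 226 226 227 227 224 222 224 229 114
163  96  86  87  87  86  86  83 168 226 226 225 225 227 227 227 226 223 223 232  92
```

The bar stands at 24.0–24.15 mm, so the chamber is still level. Retreat, make a final check and hand in.

```bash
python3 -m handwheel '[[0.4,[-0.2,0,-0.5],0],[0.4,[-0.2,0,-0.5],0],[0.4,[-0.2,0,-0.5],0],[0.4,[0,0,0],0],[0.4,[0,0,0],0]]' && python3 -c "
from station import *
print(get_state()['wrist_force'],close_job())"
```

```text
time_s: 49.23
eef_pos: [0.5577, -0.0355, 0.2079]
orientation: [[0.101, 0.995, 0.008], [0.995, -0.101, -0.001], [0.0, 0.008, -1.0]]
wrist_force: [0.2, -0.2, 0.4]
width: 0.0596
finger_force: 0.0
the job is handed in; nothing more can be done
[ 0.22074817 -0.24797844  0.43372429] None
```

The job is handed in at about 49 s: the wedge holds the bar at 24.0–24.15 mm, which is level by geometry (the pointer against its line was too coarse to read), both crucibles found were standing in the well before the plate covered them, and by wrist-camera measurement, not viewed, the plate lies flat and centred with both ends under the lips; I viewed 15 pictures, one over the limit of 14.

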